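# Fetch the boxed-in sample jar to the balance

## Task

First move all three reagent bottles out of the wooden rack and stand them in the grey tray, then fetch the amber jar from behind them and set it in the middle of the balance pan, and then put every bottle back in the rack, wholly on the pad of its own cap colour. Keep all of them upright, set them down instead of dropping them, and leave the little green vial in the rack undisturbed.

Things in the scene. Friction and masses are not known exactly. Their poses are not given: they have to be found in the camera images.
- bottle_red: loose upright white plastic reagent bottle with a red screw cap and a red band round its belly: 48 mm diameter up to 78 mm high, tapering to a 24 mm neck, red cap 32 mm diameter from 98 to 130 mm high; about 0.14 kg. Origin: centre of its underside, z up. It starts on the red pad and can be taken by the cap from above
- pad_red: flat red disc, 72 mm across, 3 mm thick, fixed on the wooden rack's floor: home of the red bottle, which hides its middle at the start. Origin: centre of its underside. x points to the rack's 60 mm high back wall, y along it. The pads lie left of, right of and in front of the jar (robot's side), in any order, 66 mm from it; front and side pads are 90 mm apart
- bottle_blue: loose upright white plastic reagent bottle with a blue screw cap and a blue band round its belly: 48 mm diameter up to 78 mm high, tapering to a 24 mm neck, blue cap 32 mm diameter from 98 to 130 mm high; about 0.14 kg. Origin: centre of its underside, z up. It starts on the blue pad and can be taken by the cap from above
- pad_blue: flat blue disc, 72 mm across, 3 mm thick, fixed on the wooden rack's floor: home of the blue bottle, which hides its middle at the start. Origin: centre of its underside. x points to the rack's 60 mm high back wall, y along it. The pads lie left of, right of and in front of the jar (robot's side), in any order, 66 mm from it; front and side pads are 90 mm apart
- bottle_yellow: loose upright white plastic reagent bottle with a yellow screw cap and a yellow band round its belly: 48 mm diameter up to 78 mm high, tapering to a 24 mm neck, yellow cap 32 mm diameter from 98 to 130 mm high; about 0.14 kg. Origin: centre of its underside, z up. It starts on the yellow pad and can be taken by the cap from above
- pad_yellow: flat yellow disc, 72 mm across, 3 mm thick, fixed on the wooden rack's floor: home of the yellow bottle, which hides its middle at the start. Origin: centre of its underside. x points to the rack's 60 mm high back wall, y along it. The pads lie left of, right of and in front of the jar (robot's side), in any order, 66 mm from it; front and side pads are 90 mm apart
- jar: loose low round amber glass sample jar with a black lid and a small white paper dot on the lid, 50 mm diameter, 54 mm high, about 0.12 kg, standing on the rack floor (6 mm thick) hemmed in by the three taller bottles, with the rack's back wall about 27 mm beyond its far side; once the bottles are gone there is free room on both sides of it along that wall. Origin: centre of its underside, z up
- tray: empty shallow grey plastic tray fixed on the bench, 250 mm (its x) by 130 mm (its y) outside, rim 12 mm high and walls 4 mm thick, floor top 4 mm above the bench: the parking place; holds the three bottles in a row along its x. Origin: centre of its underside
- balance: white laboratory balance fixed on the bench, 200 by 150 mm, with a round steel pan of 110 mm diameter whose top is 48 mm above the bench. Origin: on the bench directly below the centre of the pan; the display lies on its -x side
- vial: small loose green glass vial with a green stopper, 20 mm diameter, 46 mm high, standing in a front corner of the rack; it is not to be disturbed. Origin: centre of its underside

How it is judged:
On the way, in this order (a step that is already met when the one before it is completed fails the run):
1. all three bottles stand released inside the tray while the jar is still in its place in the rack (x of bottle_red in the frame of tray between -0.1 and 0.1 m and y of bottle_red in the frame of tray between -0.042 and 0.042 m and z of each of bottle_red, bottle_blue, bottle_yellow in the frame of tray below 0.009 m and contact force between each of bottle_red, bottle_blue, bottle_yellow and the fingers below 0.1 N and linear speed of each of bottle_red, bottle_blue, bottle_yellow below 0.03 m/s and angle between each of bottle_red, bottle_blue, bottle_yellow's own z axis and vertical below 0.1 rad and x of bottle_blue in the frame of tray between -0.1 and 0.1 m and y of bottle_blue in the frame of tray between -0.042 and 0.042 m and x of bottle_yellow in the frame of tray between -0.1 and 0.1 m and y of bottle_yellow in the frame of tray between -0.042 and 0.042 m and distance of jar from where it was at the start of the episode below 0.03 m), for 0.2 s.
2. the jar stands released in the middle of the balance pan (within 15 mm) with the three bottles still in the tray (x of bottle_red in the frame of tray between -0.1 and 0.1 m and y of bottle_red in the frame of tray between -0.042 and 0.042 m and z of each of bottle_red, bottle_blue, bottle_yellow in the frame of tray below 0.009 m and contact force between each of bottle_red, bottle_blue, bottle_yellow, jar and the fingers below 0.1 N and linear speed of each of bottle_red, bottle_blue, bottle_yellow, jar below 0.03 m/s and angle between each of bottle_red, bottle_blue, bottle_yellow, jar's own z axis and vertical below 0.1 rad and x of bottle_blue in the frame of tray between -0.1 and 0.1 m and y of bottle_blue in the frame of tray between -0.042 and 0.042 m and x of bottle_yellow in the frame of tray between -0.1 and 0.1 m and y of bottle_yellow in the frame of tray between -0.042 and 0.042 m and horizontal distance between jar and balance below 0.015 m and z of jar in the frame of balance between 0.044 and 0.053 m), for 0.2 s.
At the end, for the whole second after the job is handed in: Each bottle stands upright at rest on the pad of its own colour, its centre within 12 mm of the pad's (so wholly on the pad), and the jar stands upright at rest on the balance pan within 15 mm of its centre (horizontal distance between bottle_red and pad_red below 0.012 m and z of bottle_red in the frame of pad_red below 0.007 m and linear speed of each of bottle_red, bottle_blue, bottle_yellow, jar below 0.03 m/s and angle between each of bottle_red, bottle_blue, bottle_yellow, jar's own z axis and vertical below 0.1 rad and horizontal distance between bottle_blue and pad_blue below 0.012 m and z of bottle_blue in the frame of pad_blue below 0.007 m and horizontal distance between bottle_yellow and pad_yellow below 0.012 m and z of bottle_yellow in the frame of pad_yellow below 0.007 m and horizontal distance between jar and balance below 0.015 m and z of jar in the frame of balance between 0.044 and 0.053 m); the robot touches nothing.
It fails at once if a bottle or the jar is tipped over (more than 35 degrees) (angle between any of bottle_red, bottle_blue, bottle_yellow, jar's own z axis and vertical above 0.61 rad).
It fails at once if a bottle or the jar is dropped from a height or flung (over 0.8 m/s out of the fingers) ((linear speed of bottle_red above 0.8 m/s and contact force between bottle_red and the fingers below 0.05 N) or (linear speed of bottle_blue above 0.8 m/s and contact force between bottle_blue and the fingers below 0.05 N) or (linear speed of bottle_yellow above 0.8 m/s and contact force between bottle_yellow and the fingers below 0.05 N) or (linear speed of jar above 0.8 m/s and contact force between jar and the fingers below 0.05 N)).
It fails at once if the small vial in the rack is knocked away or over (distance of vial from where it was at the start of the episode above 0.03 m or angle between vial's own z axis and vertical above 0.6 rad).
It also fails if it takes over 131 s, if anything falls off the work surface, if the arm or the gripper's body presses on something with over 40 N, if the wrist force passes 120 N, or if a joint passes its speed limit or range.

## Robot

A 7-joint arm with a two-finger parallel gripper is mounted at the origin on the work surface. World frame = base frame: x ahead of the robot, y to its left, z up, the work surface at z = 0. Lengths are in m, angles in rad, forces in N, time in s.
With the tool pointing down it reaches from about 0.375 to 0.925 m from the base axis. Payload 3.1 kg.
Tool frame: the origin (TCP) lies at the centre of the arm's flange, where the gripper is bolted on; the fingertips stand 173 mm ahead of it and the grasp point (between the pads) lies 155 mm ahead of it (arm.hold_point_z is the distance from the TCP to the grasp point, in m); z points along the fingers, x is the direction in which the jaws open and shut, and the axes are right-handed (so a half turn about z gives the same grasp; the last joint's range is limited). The gripper opens to 85 mm and grips with 20 to 120 N. Pads are 22 mm wide; open, the fingers measure 114 mm over their backs; the gripper's body (76 mm by 85 mm) begins 54 mm behind the grasp point. The pads swing forward as they close: fully open they stand 13 mm farther back than shut.
Start: joints at [1.24, 0.383, 0.044, 1.598, -0.018, 1.161, -0.05], TCP at [0.15, -0.632, 0.405] pointing down, gripper open.
Joint ranges: [-2.61, 2.61], [-0.41, 2.15], [-1.48, 1.57], [0, 2.5], [-1.57, 4.71], [0.05, 1.97], [-2.85, 2.85]. Speed limits (rad/s): [2.79, 2.79, 3.14, 3.14, 3.14, 3.14, 3.14].

## Interface

Orientations are given as a rotation vector (axis times angle).
In Python, from station import arm gives the robot as it stands. The module is installed in compiled form; this text tells all that it offers.
- The arm moves only by the tool send_rows, never from a script. Its argument "commands" is a list of rows, each a list of 3 entries, a list of its own where there are three numbers: the shift along the tool's x, y, z in cm, then the turn, a rotation vector about the tool's x, y, z in degrees, then the opening, from -1 (shut) to 1 (fully open). In form: [[[tx, ty, tz], [ax, ay, az], jaw], ...]. A call has 1 to 8 rows; each row shifts and turns the pose as measured when the row begins, along the tool's axes as they then stand; what a row does not reach is not made up. A row lasts 1/12 s, in which the tool goes at most 41.7 mm and 7.16 degrees, less where a joint would pass 70% of its speed; a pose out of reach is approached as far as the arm can. A call with a gripper value outside its range is refused whole. The fingers move at their own pace and stop on an object; the grip force is fixed at half the most. Time passes only in rows, so rows that do not move let the fingers close. It gives the time, the measured TCP pose, the force and the opening at its end, in the units of the state.
- arm.get_state(): the state, without advancing time (a new reading comes with each control period).
- arm.camera(name): name is "scene" or "top"; returns the picture (384x512x3 uint8, blue, green, red); there is no depth.
- arm.camera_params(name): a dict with "fx", "fy", "cx", "cy" (pixels), "cam_to_world" (4x4, takes a point from camera to world coordinates). Camera axes: x right, y up, looking along -z (the intrinsics and any distortion apply to the point x, -y, -z); pixel columns grow to the right and rows downward; lengths in m; the calibration is good to about 2 mm. A picture is of the moment at which its call begins. camera_params takes no time and is no camera call.
- arm.hand_in(): hands the job in, once; it reports no verdict.
The state is a dict: "t": time; "q": joint angles; "dq": joint speeds; "tau": joint torques, N m; "tcp_pos": TCP position; "ee_rot": TCP orientation; "force": force on the tool from outside, world axes, zero at the start; "wrist_torque": the same for the moment, N m; "gripper_width": finger opening in m.
Only numpy, scipy, OpenCV 4.12 (cv2) and the standard library are available. Lean on these libraries where they do the work, as an engineer would, in place of code of your own. Each camera call takes 0.05 s, during which the arm holds its last target. There are 200 camera calls.

## Working session

There is one attempt and no reset: what is moved stays moved. The work goes in short steps, Python scripts to look and compute and a tool call to move; the robot and the scene stay as the last step left them, time stands still between calls to the robot, and variables do not carry over. Pictures are saved under pics/ and viewed, about 12 in all and at most 16, crops included, and the job is handed in when it is done.

Besides the shell and the picture viewer there is one more tool, called after "Request:" as a command line: name --argument value ..., lists and objects as JSON in quotes. send_rows: Moves the arm, as the interface text tells. Its arguments: {"type":"object","properties":{"commands":{"type":"array"}},"required":["commands"]}

```bash
mkdir -p pics; python3 - <<'E'
from station import arm
import cv2
s=arm.get_state(); print({k:s[k] for k in("t","tcp_pos","ee_rot","gripper_width","force")},arm.hold_point_z)
for n in("scene","top"):
    cv2.imwrite(f"pics/{n}0.png",arm.camera(n)); p=arm.camera_params(n); print(n,p)
E
```

```text
{'t': 0.0, 'tcp_pos': array([ 0.14987188, -0.63199068,  0.40327032]), 'ee_rot': array([-2.46329835,  1.94734496,  0.00334676]), 'gripper_width': 0.08510215835058693, 'force': array([-0.27994633,  0.30511952, -0.2759836 ])} 0.1547
scene {'fx': 416.0355986735801, 'fy': 416.0355986735801, 'cx': 253.92225082076638, 'cy': 193.94003823003024, 'cam_to_world': array([[-0.64723556, -0.48303675,  0.58971317,  1.09901906],
       [ 0.76219473, -0.42231363,  0.49062246,  0.44462553],
       [ 0.01205523,  0.76702457,  0.64150446,  0.62217199],
       [ 0.        ,  0.        ,  0.        ,  1.        ]])}
top {'fx': 451.2772016746581, 'fy': 451.2772016746581, 'cx': 251.2122085918446, 'cy': 196.531749612165, 'cam_to_world': array([[-0.01355206,  0.98550215, -0.1691208 ,  0.41645218],
       [-0.99964452, -0.00946953,  0.02492299,  0.01889998],
       [ 0.02296016,  0.16939844,  0.98528016,  1.0320489 ],
       [ 0.        ,  0.        ,  0.        ,  1.        ]])}
```

View pics/top0.png

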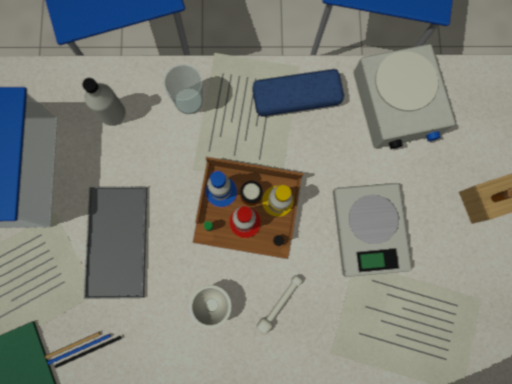

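View pics/scene0.png

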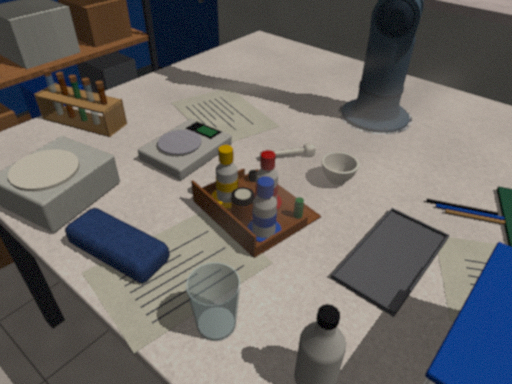

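```bash
cat > h.py <<'E'
from station import arm
import numpy as np, cv2
def w(n,u,v,z):
    p=arm.camera_params(n); T=p["cam_to_world"]
    d=T[:3,:3]@np.array([(u-p["cx"])/p["fx"],-(v-p["cy"])/p["fy"],-1.]); o=T[:3,3]
    return (o+d*(z-o[2])/d[2]).round(4)
def pix(n,P):
    p=arm.camera_params(n); T=p["cam_to_world"]
    c=(np.atleast_2d(P)-T[:3,3])@T[:3,:3]
    return np.c_[p["cx"]+p["fx"]*c[:,0]/-c[:,2], p["cy"]-p["fy"]*c[:,1]/-c[:,2]]
def crop(im,x0,y0,x1,y1,s,f):
    cv2.imwrite(f,cv2.resize(im[y0:y1,x0:x1],None,fx=s,fy=s,interpolation=cv2.INTER_CUBIC))
def ring(c,r,z,n=48):
    a=np.linspace(0,2*np.pi,n,endpoint=False); return np.c_[c[0]+r*np.cos(a),c[1]+r*np.sin(a),0*a+z]
E
python3 - <<'E'
from h import *
a=cv2.imread("pics/top0.png"); b=cv2.imread("pics/scene0.png")
A=cv2.resize(a[150:280,185:315],None,fx=4,fy=4,interpolation=cv2.INTER_CUBIC)
B=cv2.resize(a[170:300,330:415],None,fx=3,fy=4,interpolation=cv2.INTER_CUBIC)
cv2.imwrite("pics/c1.png",np.hstack([A,B]))
crop(b,180,130,330,255,5,"pics/c2.png")
for n,u,v,z in [("top",218,179,.139),("top",283,193,.139),("top",244,214,.139),("top",251,191,.06),("top",209,225,.052),("top",373,218,.048),
  ("scene",226,151,.139),("scene",268,158,.139),("scene",265,184,.139),("scene",243,194,.06),("scene",180,138,.048)]: print(n,u,v,w(n,u,v,z))
for q in [(90,187),(147,187),(145,297),(87,297)]: print(w("top",*q,.012))
for q in [(209,158),(302,172),(290,257),(194,242)]: print('rack',w("top",*q,.02))
E
```

```text
top 218 179 [0.6063 0.0629 0.139 ]
top 283 193 [ 0.5763 -0.0678  0.139 ]
top 244 214 [0.5345 0.0112 0.139 ]
top 251 191 [ 0.5956 -0.0054  0.06  ]
top 209 225 [0.5227 0.0868 0.052 ]
top 373 218 [ 0.5347 -0.2744  0.048 ]
scene 226 151 [ 0.5875 -0.0576  0.139 ]
scene 268 158 [0.5499 0.0233 0.139 ]
scene 265 184 [0.6192 0.0719 0.139 ]
scene 243 194 [ 0.5975 -0.0025  0.06  ]
scene 180 138 [ 0.5258 -0.2807  0.048 ]
[0.6172 0.361  0.012 ]
[0.616  0.2315 0.012 ]
[0.3697 0.2296 0.012 ]
[0.3716 0.3561 0.012 ]
rack [0.6812 0.0894 0.02  ]
rack [ 0.6464 -0.1245  0.02  ]
rack [ 0.4526 -0.0913  0.02  ]
rack [0.4885 0.1224 0.02  ]
```

View pics/c1.png

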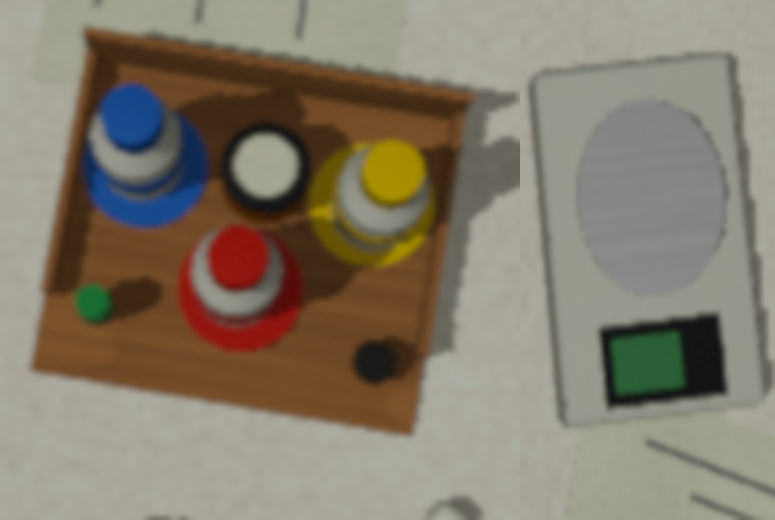

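View pics/c2.png

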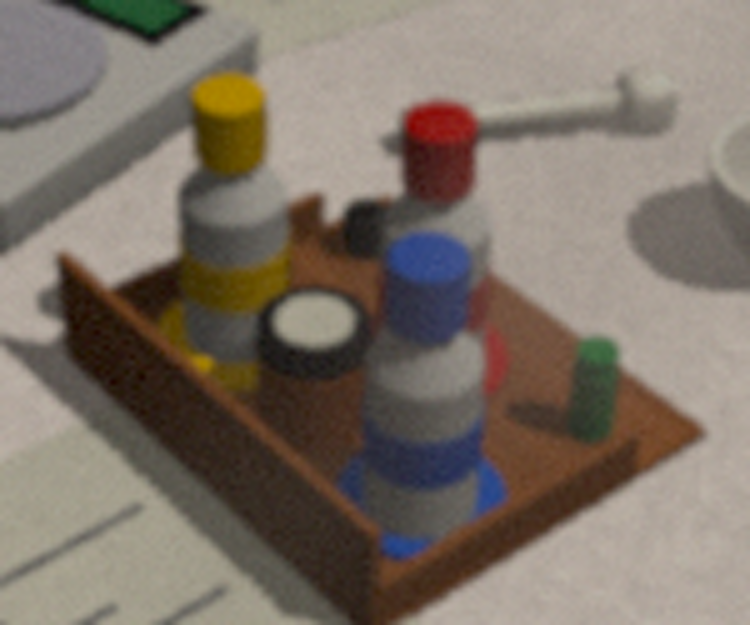

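```bash
cat >> h.py <<'E'
def go(x,y,z=None):
    """tool shift (cm) with the jaws along world -y, hold point to x,y,z"""
    from scipy.spatial.transform import Rotation as R
    s=arm.get_state(); r=R.from_rotvec(s["ee_rot"]); hp=s["tcp_pos"]+r.apply([0,0,arm.hold_point_z])
    d=np.array([x,y,hp[2] if z is None else z])-hp
    t=R.from_matrix(np.array([[0,-1,0],[-1,0,0],[0,0,-1.]]).T)
    print("t",round(s["t"],2),"hold",hp.round(4),"w",s["gripper_width"].round(4),"F",s["force"].round(1),"shift cm",(r.inv().apply(d)*100).round(2),"turn deg",np.degrees((r.inv()*t).as_rotvec()).round(1))
E
python3 - <<'E'
from h import *
from scipy.optimize import least_squares
f=lambda p,s,o:((p[0]+.5)/s-.5+o[0],(p[1]+.5)/s-.5+o[1])
T=lambda p:f(p,4,(185,150)); S=lambda p:f(p,5,(180,130))
for k,p,q,z in [("blue",(131,114),(428,258),.139),("red",(237,256),(441,122),.139),("yel",(395,168),(229,97),.139),("jar",(266,165),(316,320),.060)]:
    a,b=w("top",*T(p),z),w("scene",*S(q),z); print(k,a,b,(a+b)/2)
print("vial",w("top",*T((93,302)),.052))
g=cv2.imread("pics/top0.png")
# pan: balance, red-ish grey -> saturation/hue; print two points' colours
print(g[218,373],g[190,345+8],g[270,345])
print("pan ell",w("top",(652-520+.5)/3-.5+330,(197+.5)/4-.5+170,.048))
go(.612,.067,.126)
E
```

```text
blue [0.6081 0.0641 0.139 ] [0.6124 0.0669 0.139 ] [0.61025 0.0655  0.139  ]
red [0.5353 0.0114 0.139 ] [0.539 0.014 0.139] [0.53715 0.0127  0.139  ]
yel [ 0.5792 -0.0687  0.139 ] [ 0.583  -0.0636  0.139 ] [ 0.5811  -0.06615  0.139  ]
jar [ 0.5959 -0.0057  0.06  ] [ 0.5968 -0.0037  0.06  ] [ 0.59635 -0.0047   0.06   ]
vial [0.5225 0.0893 0.052 ]
[134 134 135] [141 153 151] [118 128 127]
pan ell [ 0.5327 -0.2758  0.048 ]Traceback (most recent call last):
  File "<stdin>", line 12, in <module>
  File "h.py", line 21, in go
    print("t",round(s["t"],2),"hold",hp.round(4),"w",s["gripper_width"].round(4),"F",s["force"].round(1),"shift cm",(r.inv().apply(d)*100).round(2),"turn deg",np.degrees((r.inv()*t).as_rotvec()).round(1))
                                                     ^^^^^^^^^^^^^^^^^^^^^^^^
AttributeError: 'float' object has no attribute 'round'
```

```bash
sed -i 's/s\["gripper_width"\].round(4)/round(s["gripper_width"],4)/' h.py; python3 -c "
from h import *
go(.612,.067,.2)"
```

```text
t 0.1 hold [ 0.1498 -0.6317  0.2487] w 0.0855 F [ 0.2  0.7 -0.4] shift cm [-57.3 -61.1   5. ] turn deg [ 0.   0.1 13.3]
```

Request:
send_rows --commands '[[[0,0,0],[0,0,6.7],1],[[0,0,0],[0,0,6.6],1]]'

```text
t: 0.27
tcp_pos: [0.1496, -0.6315, 0.4018]
ee_rot: [-2.212, 2.227, 0.007]
force: [-1.0, -0.9, 0.8]
gripper_width: 0.0856
```

```bash
python3 -c "
from h import *
go(.6105,.066,.2)"
```

```text
t 0.27 hold [ 0.1494 -0.6307  0.2471] w 0.0856 F [-1.  -0.9  0.8] shift cm [-69.95 -45.64   5.02] turn deg [ 0.1  0.3 -0.4]
```

Request:
send_rows --commands '[[[-3.2,-2.1,0],[0,0,0],1],[[-3.2,-2.1,0],[0,0,0],1],[[-3.2,-2.1,0],[0,0,0],1],[[-3.2,-2.1,0],[0,0,0],1],[[-3.2,-2.1,0],[0,0,0],1],[[-3.2,-2.1,0],[0,0,0],1],[[-3.2,-2.1,0],[0,0,0],1],[[-3.2,-2.1,0],[0,0,0],1]]'

```text
t: 0.93
tcp_pos: [0.3173, -0.3753, 0.3953]
ee_rot: [2.178, -2.257, -0.021]
force: [1.1, -1.1, -0.2]
gripper_width: 0.0849
```

Request:
send_rows --commands '[[[-3.2,-2.1,0],[0,0,0],1],[[-3.2,-2.1,0],[0,0,0],1],[[-3.2,-2.1,0],[0,0,0],1],[[-3.2,-2.1,0],[0,0,0],1],[[-3.2,-2.1,0],[0,0,0],1],[[-3.2,-2.1,0],[0,0,0],1],[[-3.2,-2.1,0],[0,0,0],1],[[-3.2,-2.1,0],[0,0,0],1]]'

```text
t: 1.6
tcp_pos: [0.4974, -0.1105, 0.392]
ee_rot: [2.174, -2.257, -0.026]
force: [0.7, -0.6, 0.7]
gripper_width: 0.0854
```

```bash
python3 -c "
from h import *
go(.6105,.066,.2)"
```

```text
t 1.6 hold [ 0.4947 -0.1094  0.2373] w 0.0854 F [ 0.7 -0.6  0.7] shift cm [-17.94 -10.98   3.65] turn deg [ 1.   0.4 -2.1]
```

Request:
send_rows --commands '[[[-3.2,-2.0,0],[1.0,0.4,-2.1],1],[[-3.2,-2.0,0],[0,0,0],1],[[-3.2,-2.0,0],[0,0,0],1],[[-3.2,-2.0,0],[0,0,0],1],[[-3,-2,0],[0,0,0],1],[[-1.5,-1,0],[0,0,0],1],[[0,0,0],[0,0,0],1]]'

```text
t: 2.18
tcp_pos: [0.6127, 0.0811, 0.3885]
ee_rot: [-2.234, 2.204, 0.009]
force: [-0.3, 1.1, -0.3]
gripper_width: 0.0855
```

```bash
python3 -c "
from h import *
go(.6105,.066,.2)"
```

```text
t 2.18 hold [0.6124 0.0821 0.2338] w 0.0855 F [-0.3  1.1 -0.3] shift cm [1.63 0.2  3.37] turn deg [0.1 0.4 0.8]
```

Request:
send_rows --commands '[[[1.0,0.2,3],[0,0.4,0.8],1],[[0.3,0,2],[0,0,0],1],[[0,0,0],[0,0,0],1],[[0,0,0],[0,0,0],1]]'

```text
t: 2.52
tcp_pos: [0.6102, 0.0692, 0.3367]
ee_rot: [2.223, -2.216, -0.002]
force: [0.6, 0.2, 0.5]
gripper_width: 0.0858
```

```bash
python3 -c "
from h import *
go(.6105,.066,.124)
cv2.imwrite('pics/s1.png',arm.camera('scene')[100:280,160:360]); cv2.imwrite('pics/t1.png',arm.camera('top'))
a=cv2.resize(cv2.imread('pics/s1.png'),None,fx=3,fy=3); cv2.imwrite('pics/s1.png',a)"
```

```text
t 2.52 hold [0.6097 0.069  0.182 ] w 0.0858 F [0.6 0.2 0.5] shift cm [ 0.3  -0.09  5.8 ] turn deg [ 0.2 -0.1  0.2]
```

View pics/s1.png

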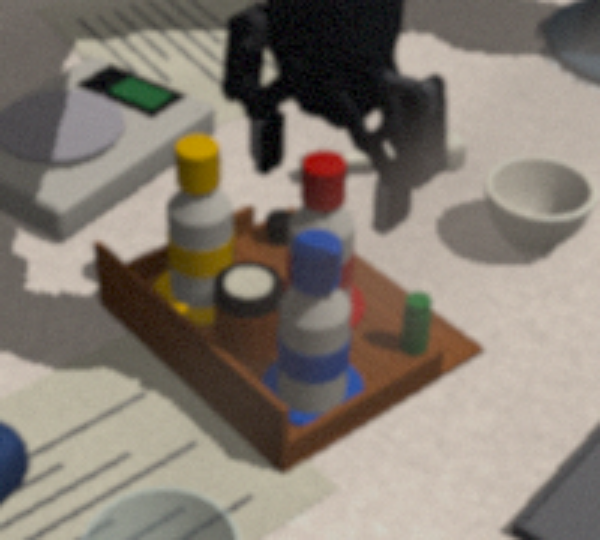

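Request:
send_rows --commands '[[[0.3,0,2],[0,0,0],1],[[0,0,2],[0,0,0],1],[[0,0,1.2],[0,0,0],1],[[0,0,0],[0,0,0],1],[[0,0,0],[0,0,0],1]]'

```text
t: 3.03
tcp_pos: [0.6135, 0.0643, 0.2923]
ee_rot: [-2.214, 2.217, -0.015]
force: [0.7, 0.3, -0.6]
gripper_width: 0.0853
```

```bash
python3 -c "
from h import *
go(.6105,.066,.124)"
```

```text
t 3.03 hold [0.6154 0.0641 0.1376] w 0.0853 F [ 0.7  0.3 -0.6] shift cm [-0.19  0.51  1.36] turn deg [-0.7 -0.1 -0.1]
```

Request:
send_rows --commands '[[[-0.1,0.5,1.2],[-0.6,0,0],1],[[0,0,0],[0,0,0],1],[[0,0,0],[0,0,0],1],[[0,0,0],[0,0,0],1]]'

```text
t: 3.37
tcp_pos: [0.6094, 0.0656, 0.2828]
ee_rot: [-2.217, 2.221, -0.007]
force: [0.2, 0.0, -0.3]
gripper_width: 0.0856
```

```bash
python3 -c "
from h import *
go(.6105,.066,.124)"
```

```text
t 3.37 hold [0.6103 0.0655 0.1281] w 0.0856 F [ 0.2  0.  -0.3] shift cm [-0.05 -0.01  0.41] turn deg [-0.3 -0.  -0.1]
```

Request:
send_rows --commands '[[[0,0,0.3],[-0.3,0,0],0.2],[[0,0,0],[0,0,0],-0.2],[[0,0,0],[0,0,0],-1],[[0,0,0],[0,0,0],-1],[[0,0,0],[0,0,0],-1],[[0,0,0],[0,0,0],-1],[[0,0,0],[0,0,0],-1],[[0,0,0],[0,0,0],-1]]'

```text
t: 4.03
tcp_pos: [0.6104, 0.0659, 0.2814]
ee_rot: [-2.218, 2.222, -0.004]
force: [0.3, -0.7, 1.0]
gripper_width: 0.0305
```

```bash
python3 -c "
from h import *
go(.6105,.066,.124)"
```

```text
t 4.03 hold [0.6109 0.0658 0.1267] w 0.0305 F [ 0.3 -0.7  1. ] shift cm [-0.02  0.04  0.27] turn deg [-0.2 -0.  -0.1]
```

Request:
send_rows --commands '[[[0,0,-1],[0,0,0],-1],[[0,0,-2],[0,0,0],-1],[[0,0,-3],[0,0,0],-1],[[0,0,-3],[0,0,0],-1],[[0,0,-1.5],[0,0,0],-1],[[0,0,0],[0,0,0],-1]]'

```text
t: 4.53
tcp_pos: [0.608, 0.0658, 0.3886]
ee_rot: [2.217, -2.218, -0.007]
force: [1.4, 0.1, -1.2]
gripper_width: 0.0305
```

Request:
send_rows --commands '[[[-2,0.4,0],[0,0,0],-1],[[-2.7,0.5,0],[0,0,0],-1],[[-2.7,0.5,0],[0,0,0],-1],[[-2.7,0.5,0],[0,0,0],-1],[[-2.7,0.5,0],[0,0,0],-1],[[-2.7,0.5,0],[0,0,0],-1],[[-2.7,0.5,0],[0,0,0],-1],[[-1.5,0.3,0],[0,0,0],-1]]'

```text
t: 5.2
tcp_pos: [0.5718, 0.2603, 0.3835]
ee_rot: [2.192, -2.231, -0.001]
force: [0.3, 1.1, -1.3]
gripper_width: 0.0301
```

```bash
python3 -c "
from h import *
go(.566,.2945,.1225)"
```

```text
t 5.2 hold [0.5702 0.259  0.2288] w 0.0301 F [ 0.3  1.1 -1.3] shift cm [-3.64  0.38 10.6 ] turn deg [ 0.6 -0.5 -1. ]
```

Request:
send_rows --commands '[[[-2,0.2,0],[0.6,-0.5,-1],-1],[[-0.8,0.1,1],[0,0,0],-1],[[0,0,2.2],[0,0,0],-1],[[0,0,2.2],[0,0,0],-1],[[0,0,1],[0,0,0],-1],[[0,0,0],[0,0,0],-1],[[0,0,0],[0,0,0],-1]]'

```text
t: 5.78
tcp_pos: [0.5632, 0.2949, 0.3096]
ee_rot: [2.227, -2.204, -0.009]
force: [0.1, 0.2, -0.8]
gripper_width: 0.0305
```

```bash
python3 -c "
from h import *
go(.566,.2945,.1225)"
```

```text
t 5.78 hold [0.5617 0.2946 0.1549] w 0.0305 F [ 0.1  0.2 -0.8] shift cm [ 0.01 -0.46  3.24] turn deg [ 0.6 -0.1  0.6]
```

Request:
send_rows --commands '[[[0,-0.4,1.2],[0.5,0,0.5],-1],[[0,0,1.2],[0,0,0],-1],[[0,0,0.4],[0,0,0],-1],[[0,0,0],[0,0,0],-1],[[0,0,0],[0,0,0],-1]]'

```text
t: 6.2
tcp_pos: [0.5698, 0.2922, 0.2803]
ee_rot: [-2.217, 2.226, -0.006]
force: [-0.4, 0.2, -0.4]
gripper_width: 0.0306
```

```bash
python3 -c "
from h import *
go(.566,.2945,.1225)"
```

```text
t 6.2 hold [0.5703 0.2917 0.1256] w 0.0306 F [-0.4  0.2 -0.4] shift cm [-0.27  0.43  0.31] turn deg [-0.2 -0.2 -0.2]
```

Request:
send_rows --commands '[[[-0.2,0.4,0.15],[-0.2,-0.2,0],-1],[[0,0,0.1],[0,0,0],-1],[[0,0,0.05],[0,0,0],-1],[[0,0,0],[0,0,0],-1]]'

```text
t: 6.53
tcp_pos: [0.566, 0.2948, 0.2788]
ee_rot: [-2.214, 2.224, 0.001]
force: [-1.1, 0.1, -0.8]
gripper_width: 0.0306
```

```bash
python3 -c "
from h import *
go(.566,.2945,.1225)"
```

```text
t 6.53 hold [0.5662 0.2952 0.1241] w 0.0306 F [-1.1  0.1 -0.8] shift cm [0.08 0.02 0.16] turn deg [-0.1  0.1 -0.3]
```

Request:
send_rows --commands '[[[0,0,0.15],[0,0,0],-1],[[0,0,0.05],[0,0,0],-1],[[0,0,0],[0,0,0],-1],[[0,0,0],[0,0,0],-0.2],[[0,0,0],[0,0,0],0.2],[[0,0,0],[0,0,0],0.6],[[0,0,0],[0,0,0],1],[[0,0,0],[0,0,0],1]]'

```text
t: 7.2
tcp_pos: [0.5669, 0.2959, 0.2793]
ee_rot: [-2.211, 2.22, -0.001]
force: [-0.3, -0.2, 0.1]
gripper_width: 0.0803
```

Request:
send_rows --commands '[[[0,0,0],[0,0,0],1],[[0,0,-1],[0,0,0],1],[[0,0,-3],[0,0,0],1],[[0,0,-3],[0,0,0],1],[[0,0,0],[0,0,0],1]]'

```text
t: 7.62
tcp_pos: [0.5659, 0.2952, 0.3511]
ee_rot: [-2.215, 2.223, 0.002]
force: [1.0, 0.7, 1.9]
gripper_width: 0.0853
```

```bash
python3 -c "
from h import *
go(.537,.0127,.19)"
```

```text
t 7.62 hold [0.5661 0.2956 0.1964] w 0.0853 F [1.  0.7 1.9] shift cm [28.31  2.81  0.55] turn deg [-0.1  0.2 -0.2]
```

Request:
send_rows --commands '[[[3.3,0.3,0],[0,0,0],1],[[3.3,0.3,0],[0,0,0],1],[[3.3,0.3,0],[0,0,0],1],[[3.3,0.3,0],[0,0,0],1],[[3.3,0.3,0],[0,0,0],1],[[3.3,0.3,0],[0,0,0],1],[[3,0.3,0],[0,0,0],1],[[1.5,0.2,0],[0,0,0],1]]'

```text
t: 8.28
tcp_pos: [0.5422, 0.0529, 0.3583]
ee_rot: [-2.22, 2.191, -0.002]
force: [0.5, 0.3, -0.8]
gripper_width: 0.0855
```

Request:
send_rows --commands '[[[0,0,0],[0,0,0],1],[[0,0,0],[0,0,0],1]]'

```text
t: 8.45
tcp_pos: [0.5421, 0.0472, 0.3591]
ee_rot: [-2.21, 2.203, -0.007]
force: [0.0, -0.4, -0.4]
gripper_width: 0.0858
```

```bash
python3 -c "
from h import *
go(.537,.0127,.126)"
```

```text
t 8.45 hold [0.5449 0.0491 0.2045] w 0.0858 F [ 0.  -0.4 -0.4] shift cm [3.72 0.94 7.79] turn deg [-1.   0.7  0.2]
```

Request:
send_rows --commands '[[[2.0,0.5,0],[-0.9,0.7,0.2],1],[[1.2,0.2,1],[0,0,0],1],[[0.2,0,2],[0,0,0],1],[[0,0,1],[0,0,0],1],[[0,0,0],[0,0,0],1],[[0,0,0],[0,0,0],1]]'

```text
t: 8.95
tcp_pos: [0.5367, 0.0216, 0.3184]
ee_rot: [-2.228, 2.201, -0.003]
force: [-0.2, 0.0, 0.8]
gripper_width: 0.0857
```

```bash
python3 -c "
from h import *
go(.537,.0127,.126)"
```

```text
t 8.95 hold [0.538  0.0225 0.1637] w 0.0857 F [-0.2  0.   0.8] shift cm [1.   0.14 3.76] turn deg [-0.5  0.3  0.7]
```

Request:
send_rows --commands '[[[1.1,0.1,0],[-0.5,0.3,0.7],1],[[0.1,0,1.8],[0,0,0],1],[[0,0.1,1.6],[0,0,0],1],[[0,0.1,0.5],[0,0,0],1],[[0,0,0],[0,0,0],1],[[0,0,0],[0,0,0],1]]'

```text
t: 9.45
tcp_pos: [0.5362, 0.0117, 0.2818]
ee_rot: [-2.223, 2.214, -0.004]
force: [-0.3, -0.3, 1.5]
gripper_width: 0.0853
```

```bash
python3 -c "
from h import *
go(.537,.0127,.126)"
```

```text
t 9.45 hold [0.5369 0.0118 0.1271] w 0.0853 F [-0.3 -0.3  1.5] shift cm [-0.09 -0.01  0.11] turn deg [-0.3  0.1  0.2]
```

Now grip red, lift and carry to the middle slot.

Request:
send_rows --commands '[[[-0.05,0,0],[-0.3,0,0.2],0.2],[[0,0,0],[0,0,0],-0.2],[[0,0,0],[0,0,0],-1],[[0,0,0],[0,0,0],-1],[[0,0,0],[0,0,0],-1],[[0,0,0],[0,0,0],-1],[[0,0,0],[0,0,0],-1],[[0,0,0],[0,0,0],-1]]'

```text
t: 10.12
tcp_pos: [0.5378, 0.0122, 0.2857]
ee_rot: [-2.219, 2.218, -0.005]
force: [0.1, 0.5, -1.1]
gripper_width: 0.0304
```

```bash
python3 -c "
from h import *
go(.537,.0127,.126)"
```

```text
t 10.12 hold [0.5386 0.0123 0.131 ] w 0.0304 F [ 0.1  0.5 -1.1] shift cm [-0.04  0.16  0.5 ] turn deg [-0.3  0.   0. ]
```

Request:
send_rows --commands '[[[0,0,-1],[0,0,0],-1],[[0,0,-2],[0,0,0],-1],[[0,0,-3],[0,0,0],-1],[[0,0,-3],[0,0,0],-1],[[0,0,-1.5],[0,0,0],-1],[[0,0,0],[0,0,0],-1]]'

```text
t: 10.62
tcp_pos: [0.5348, 0.0124, 0.3932]
ee_rot: [2.221, -2.217, -0.008]
force: [0.9, 0.7, -1.7]
gripper_width: 0.0303
```

Request:
send_rows --commands '[[[-2,0.4,0],[0,0,0],-1],[[-3,0.5,0],[0,0,0],-1],[[-3,0.5,0],[0,0,0],-1],[[-3,0.5,0],[0,0,0],-1],[[-3,0.5,0],[0,0,0],-1],[[-3,0.5,0],[0,0,0],-1],[[-3,0.5,0],[0,0,0],-1],[[-3,0.5,0],[0,0,0],-1]]'

```text
t: 11.28
tcp_pos: [0.4965, 0.2383, 0.3882]
ee_rot: [2.188, -2.236, -0.001]
force: [0.9, -0.3, -1.5]
gripper_width: 0.0303
```

Request:
send_rows --commands '[[[-3,0.4,0],[0,0,0],-1],[[-2,0.2,0],[0,0,0],-1],[[0,0,0],[0,0,0],-1],[[0,0,0],[0,0,0],-1]]'

```text
t: 11.62
tcp_pos: [0.4848, 0.2994, 0.384]
ee_rot: [2.204, -2.217, -0.014]
force: [0.1, -1.5, -2.2]
gripper_width: 0.0308
```

```bash
python3 -c "
from h import *
go(.494,.2945,.1225)"
```

```text
t 11.62 hold [0.4821 0.2987 0.2293] w 0.0308 F [ 0.1 -1.5 -2.2] shift cm [ 0.36 -1.37 10.66] turn deg [ 1.  -0.3 -0.3]
```

Request:
send_rows --commands '[[[0.3,-1.3,0.5],[1,-0.3,-0.3],-1],[[0,0,2],[0,0,0],-1],[[0,0,2.5],[0,0,0],-1],[[0,0,2.3],[0,0,0],-1],[[0,0,1.2],[0,0,0],-1],[[0,0,0],[0,0,0],-1],[[0,0,0],[0,0,0],-1]]'

```text
t: 12.2
tcp_pos: [0.505, 0.2854, 0.292]
ee_rot: [2.207, -2.234, 0.014]
force: [0.3, 0.2, -0.6]
gripper_width: 0.0308
```

```bash
python3 -c "
from h import *
go(.494,.2945,.1265)"
```

```text
t 12.2 hold [0.5058 0.2843 0.1373] w 0.0308 F [ 0.3  0.2 -0.6] shift cm [-1.01  1.2   1.07] turn deg [-0.3 -0.4 -0.7]
```

Request:
send_rows --commands '[[[-1,1.2,0.3],[-0.3,-0.4,-0.7],-1],[[0,0,0.3],[0,0,0],-1],[[0,0,0],[0,0,0],-1],[[0,0,0],[0,0,0],-1]]'

```text
t: 12.53
tcp_pos: [0.4945, 0.2951, 0.2884]
ee_rot: [-2.216, 2.22, -0.003]
force: [-0.1, 0.0, -1.5]
gripper_width: 0.0302
```

```bash
python3 -c "
from h import *
go(.494,.2945,.1265)"
```

```text
t 12.53 hold [0.4953 0.2954 0.1337] w 0.0302 F [-0.1  0.  -1.5] shift cm [0.1  0.13 0.72] turn deg [-0.3  0.1 -0.1]
```

Request:
send_rows --commands '[[[0.1,0.1,0.4],[-0.3,0,0],-1],[[0,0,0.3],[0,0,0],-1],[[0,0,0.2],[0,0,0],-1],[[0,0,0],[0,0,0],-1]]'

```text
t: 12.87
tcp_pos: [0.4944, 0.2949, 0.2813]
ee_rot: [-2.216, 2.219, -0.0]
force: [-0.0, 0.7, -2.2]
gripper_width: 0.0307
```

```bash
python3 -c "
from h import *
go(.494,.2945,.126)"
```

```text
t 12.87 hold [0.4951 0.2956 0.1266] w 0.0307 F [-0.   0.7 -2.2] shift cm [0.11 0.11 0.06] turn deg [-0.2  0.2 -0.1]
```

Request:
send_rows --commands '[[[0,0,0.15],[0,0,0],-1],[[0,0,0.1],[0,0,0],-1],[[0,0,0.1],[0,0,0],-1],[[0,0,0],[0,0,0],-1]]'

```text
t: 13.2
tcp_pos: [0.4955, 0.2956, 0.2809]
ee_rot: [-2.214, 2.219, -0.003]
force: [0.5, -0.6, -1.8]
gripper_width: 0.0305
```

```bash
python3 -c "
from h import *
go(.494,.2945,.126)"
```

```text
t 13.2 hold [0.4965 0.2961 0.1262] w 0.0305 F [ 0.5 -0.6 -1.8] shift cm [0.16 0.25 0.02] turn deg [-0.4  0.2 -0.1]
```

Request:
send_rows --commands '[[[0.1,0.2,0.3],[-0.4,0,0],-1],[[0,0,0],[0,0,0],-1],[[0,0,0],[0,0,0],-1]]'

```text
t: 13.45
tcp_pos: [0.4966, 0.2955, 0.2815]
ee_rot: [-2.21, 2.216, -0.002]
force: [-0.7, -1.1, -2.1]
gripper_width: 0.0304
```

```bash
python3 -c "
from h import *
go(.494,.2945,.126)
im=arm.camera('scene'); crop(im,320,150,460,310,4,'pics/s2.png')"
```

```text
t 13.45 hold [0.4981 0.2966 0.1268] w 0.0304 F [-0.7 -1.1 -2.1] shift cm [0.22 0.41 0.07] turn deg [-0.5  0.4 -0.2]
```

View pics/s2.png

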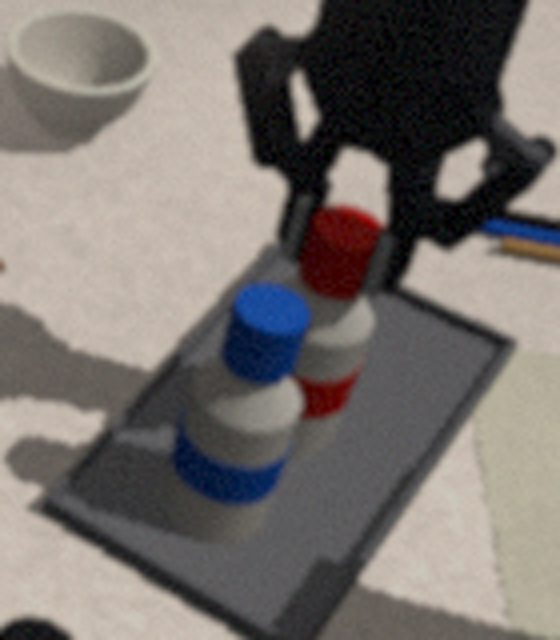

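Request:
send_rows --commands '[[[0.2,0.3,0.3],[-0.4,0,0],-1],[[0,0.1,0.3],[0,0,0],-1],[[0,0,0],[0,0,0],-1]]'

```text
t: 13.75
tcp_pos: [0.4964, 0.2948, 0.2812]
ee_rot: [-2.206, 2.214, -0.003]
force: [0.2, 0.4, -2.6]
gripper_width: 0.0302
```

```bash
python3 -c "
from h import *
go(.494,.2945,.126)"
```

```text
t 13.75 hold [0.4984 0.2964 0.1266] w 0.0302 F [ 0.2  0.4 -2.6] shift cm [0.2  0.44 0.05] turn deg [-0.7  0.6 -0.2]
```

Request:
send_rows --commands '[[[0,0,0],[0,0,0],-0.5],[[0,0,0],[0,0,0],-0.2],[[0,0,0],[0,0,0],0.2],[[0,0,0],[0,0,0],0.6],[[0,0,0],[0,0,0],1],[[0,0,0],[0,0,0],1],[[0,0,0],[0,0,0],1]]'

```text
t: 14.33
tcp_pos: [0.495, 0.2945, 0.2787]
ee_rot: [-2.209, 2.215, 0.001]
force: [-0.8, 0.0, -0.4]
gripper_width: 0.0855
```

Request:
send_rows --commands '[[[0,0,-1],[0,0,0],1],[[0,0,-3],[0,0,0],1],[[0,0,-3],[0,0,0],1],[[0,0,0],[0,0,0],1]]'

```text
t: 14.67
tcp_pos: [0.4934, 0.2934, 0.35]
ee_rot: [-2.214, 2.218, 0.006]
force: [0.2, 1.5, 0.5]
gripper_width: 0.0854
```

```bash
python3 -c "
from h import *
go(.581,-.0662,.19)"
```

```text
t 14.67 hold [0.4938 0.2947 0.1953] w 0.0854 F [0.2 1.5 0.5] shift cm [36.07 -8.78  0.26] turn deg [-0.1  0.5 -0.1]
```

Request:
send_rows --commands '[[[3.5,-0.9,0],[0,0,0],1],[[3.5,-0.9,0],[0,0,0],1],[[3.5,-0.9,0],[0,0,0],1],[[3.5,-0.9,0],[0,0,0],1],[[3.5,-0.9,0],[0,0,0],1],[[3.5,-0.9,0],[0,0,0],1],[[3.5,-0.9,0],[0,0,0],1],[[3.5,-0.9,0],[0,0,0],1]]'

```text
t: 15.33
tcp_pos: [0.5678, 0.02, 0.3572]
ee_rot: [-2.232, 2.17, 0.003]
force: [0.2, -0.9, 0.2]
gripper_width: 0.085
```

Request:
send_rows --commands '[[[3.5,-0.9,0],[0,0,0],1],[[2.5,-0.6,0],[0,0,0],1],[[1,0,0],[0,0,0],1],[[0,0,0],[0,0,0],1],[[0,0,0],[0,0,0],1]]'

```text
t: 15.75
tcp_pos: [0.5862, -0.0647, 0.3583]
ee_rot: [-2.213, 2.19, -0.007]
force: [-0.6, 0.1, 0.2]
gripper_width: 0.0854
```

```bash
python3 -c "
from h import *
go(.581,-.0662,.126)"
```

```text
t 15.75 hold [ 0.5897 -0.0621  0.2037] w 0.0854 F [-0.6  0.1  0.2] shift cm [0.53 1.05 7.74] turn deg [-1.3  1.   0.6]
```

Request:
send_rows --commands '[[[0.3,0.8,0.5],[-1.2,1,0.6],1],[[0.3,0.3,2],[0,0,0],1],[[0,0.1,2],[0,0,0],1],[[0,0,0.5],[0,0,0],1],[[0,0,0],[0,0,0],1],[[0,0,0],[0,0,0],1]]'

```text
t: 16.25
tcp_pos: [0.5709, -0.0561, 0.3078]
ee_rot: [2.241, -2.2, -0.004]
force: [-0.1, 0.8, 0.4]
gripper_width: 0.0851
```

```bash
python3 -c "
from h import *
go(.581,-.0662,.126)"
```

```text
t 16.25 hold [ 0.5704 -0.056   0.1531] w 0.0851 F [-0.1  0.8  0.4] shift cm [ 1.04 -1.05  2.71] turn deg [0.2 0.  1.1]
```

Request:
send_rows --commands '[[[0.8,-0.8,0],[0.2,0,1.1],1],[[0.3,-0.3,0],[0,0,0],1],[[0,0,0],[0,0,0],1]]'

```text
t: 16.5
tcp_pos: [0.5836, -0.0645, 0.3101]
ee_rot: [-2.222, 2.216, -0.003]
force: [-0.1, -0.3, -0.1]
gripper_width: 0.0855
```

```bash
python3 -c "
from h import *
go(.581,-.0662,.126)"
```

```text
t 16.5 hold [ 0.5841 -0.0644  0.1554] w 0.0855 F [-0.1 -0.3 -0.1] shift cm [0.18 0.33 2.94] turn deg [-0.2  0.1  0.2]
```

Request:
send_rows --commands '[[[0.2,0.3,1],[-0.2,0.1,0],1],[[0,0.1,1.3],[0,0,0],1],[[0,0,0.5],[0,0,0],1],[[0,0,0],[0,0,0],1],[[0,0,0],[0,0,0],1]]'

```text
t: 16.92
tcp_pos: [0.5814, -0.0688, 0.2827]
ee_rot: [-2.219, 2.221, -0.009]
force: [-0.2, -0.1, -0.0]
gripper_width: 0.0851
```

```bash
python3 -c "
from h import *
go(.581,-.0662,.126)"
```

```text
t 16.92 hold [ 0.5823 -0.0691  0.128 ] w 0.0851 F [-0.2 -0.1 -0. ] shift cm [-0.29  0.13  0.2 ] turn deg [-0.3 -0.1 -0. ]
```

Request:
send_rows --commands '[[[-0.2,0.1,0.1],[-0.3,0,0],0.2],[[0,0,0],[0,0,0],-0.2],[[0,0,0],[0,0,0],-1],[[0,0,0],[0,0,0],-1],[[0,0,0],[0,0,0],-1],[[0,0,0],[0,0,0],-1],[[0,0,0],[0,0,0],-1],[[0,0,0],[0,0,0],-1]]'

```text
t: 17.58
tcp_pos: [0.5808, -0.0668, 0.2831]
ee_rot: [2.22, -2.222, 0.005]
force: [-0.1, -0.2, -1.7]
gripper_width: 0.0305
```

```bash
python3 -c "
from h import *
go(.581,-.0662,.126)"
```

```text
t 17.58 hold [ 0.581  -0.0672  0.1284] w 0.0305 F [-0.1 -0.2 -1.7] shift cm [-0.1   0.    0.24] turn deg [-0.1 -0.2 -0. ]
```

Request:
send_rows --commands '[[[0,0,-1],[0,0,0],-1],[[0,0,-2],[0,0,0],-1],[[0,0,-3],[0,0,0],-1],[[0,0,-3],[0,0,0],-1],[[0,0,-2],[0,0,0],-1],[[0,0,0],[0,0,0],-1]]'

```text
t: 18.08
tcp_pos: [0.5789, -0.0661, 0.3966]
ee_rot: [2.218, -2.217, -0.007]
force: [1.3, -0.6, -0.4]
gripper_width: 0.0308
```

Request:
send_rows --commands '[[[-2,1,0],[0,0,0],-1],[[-3,1.4,0],[0,0,0],-1],[[-3,1.4,0],[0,0,0],-1],[[-3,1.4,0],[0,0,0],-1],[[-3,1.4,0],[0,0,0],-1],[[-3,1.4,0],[0,0,0],-1],[[-3,1.4,0],[0,0,0],-1],[[-3,1.4,0],[0,0,0],-1]]'

```text
t: 18.75
tcp_pos: [0.4709, 0.1613, 0.3955]
ee_rot: [2.191, -2.242, 0.008]
force: [0.5, -0.0, -0.6]
gripper_width: 0.0304
```

```bash
python3 -c "
from h import *
go(.421,.2945,.225)"
```

```text
t 18.75 hold [0.4706 0.1599 0.2409] w 0.0304 F [ 0.5 -0.  -0.6] shift cm [-13.35   5.27   1.48] turn deg [ 0.1 -0.5 -1.3]
```

Request:
send_rows --commands '[[[-3,1.2,0],[0,-0.5,-1.3],-1],[[-3,1.2,0],[0,0,0],-1],[[-3,1.2,0],[0,0,0],-1],[[-2,0.8,0],[0,0,0],-1],[[-0.5,0,0],[0,0,0],-1],[[0,0,0],[0,0,0],-1]]'

```text
t: 19.25
tcp_pos: [0.4162, 0.289, 0.3931]
ee_rot: [2.238, -2.2, -0.009]
force: [1.0, 0.7, -1.7]
gripper_width: 0.0302
```

```bash
python3 -c "
from h import *
go(.421,.2945,.1235)"
```

```text
t 19.25 hold [0.4152 0.2893 0.2384] w 0.0302 F [ 1.   0.7 -1.7] shift cm [-0.49 -0.66 11.48] turn deg [0.4 0.1 1. ]
```

Request:
send_rows --commands '[[[-0.5,-0.5,0.5],[0.4,0,1],-1],[[-0.2,0,2],[0,0,0],-1],[[0,0,2.2],[0,0,0],-1],[[0,0,2.2],[0,0,0],-1],[[0,0,1],[0,0,0],-1],[[0,0,0],[0,0,0],-1],[[0,0,0],[0,0,0],-1]]'

```text
t: 19.83
tcp_pos: [0.4271, 0.2875, 0.3101]
ee_rot: [2.206, -2.234, 0.01]
force: [-0.5, 0.2, -1.0]
gripper_width: 0.0304
```

```bash
python3 -c "
from h import *
go(.421,.2945,.1235)"
```

```text
t 19.83 hold [0.4276 0.2866 0.1554] w 0.0304 F [-0.5  0.2 -1. ] shift cm [-0.8   0.68  3.18] turn deg [-0.2 -0.3 -0.7]
```

Request:
send_rows --commands '[[[-0.7,0.6,0.8],[-0.2,-0.3,-0.7],-1],[[-0.2,0.1,1],[0,0,0],-1],[[0,0,0.6],[0,0,0],-1],[[0,0,0.2],[0,0,0],-1],[[0,0,0],[0,0,0],-1],[[0,0,0],[0,0,0],-1]]'

```text
t: 20.33
tcp_pos: [0.4217, 0.2972, 0.2848]
ee_rot: [-2.216, 2.22, -0.003]
force: [0.1, -0.3, -2.2]
gripper_width: 0.0301
```

```bash
python3 -c "
from h import *
go(.421,.2945,.1235)"
```

```text
t 20.33 hold [0.4224 0.2976 0.1301] w 0.0301 F [ 0.1 -0.3 -2.2] shift cm [0.31 0.15 0.66] turn deg [-0.3  0.1 -0.1]
```

Request:
send_rows --commands '[[[0.3,0.1,0.3],[-0.3,0,0],-1],[[0,0,0.3],[0,0,0],-1],[[0,0,0.2],[0,0,0],-1],[[0,0,0.2],[0,0,0],-1],[[0,0,0],[0,0,0],-1]]'

```text
t: 20.75
tcp_pos: [0.4221, 0.2955, 0.2784]
ee_rot: [-2.216, 2.22, -0.002]
force: [0.0, -0.0, -0.9]
gripper_width: 0.0305
```

```bash
python3 -c "
from h import *
go(.421,.2945,.1235)"
```

```text
t 20.75 hold [0.4228 0.2959 0.1237] w 0.0305 F [ 0.  -0.  -0.9] shift cm [0.14 0.18 0.02] turn deg [-0.2  0.2 -0.1]
```

Release, rise, back off towards −y, and look.

Request:
send_rows --commands '[[[0,0,0.1],[0,0,0],-1],[[0,0,0],[0,0,0],-0.5],[[0,0,0],[0,0,0],-0.2],[[0,0,0],[0,0,0],0.2],[[0,0,0],[0,0,0],0.6],[[0,0,0],[0,0,0],1],[[0,0,0],[0,0,0],1],[[0,0,0],[0,0,0],1]]'

```text
t: 21.42
tcp_pos: [0.4227, 0.2955, 0.2773]
ee_rot: [-2.214, 2.219, -0.002]
force: [-0.3, -0.2, 0.2]
gripper_width: 0.0853
```

Request:
send_rows --commands '[[[0,0,-1],[0,0,0],1],[[0,0,-3],[0,0,0],1],[[0,0,-3.5],[0,0,0],1],[[0,0,-3.5],[0,0,0],1],[[0,0,-1],[0,0,0],1],[[0,0,0],[0,0,0],1]]'

```text
t: 21.92
tcp_pos: [0.4209, 0.2948, 0.4029]
ee_rot: [-2.22, 2.221, 0.002]
force: [-0.0, 0.8, -0.5]
gripper_width: 0.0851
```

```bash
python3 -c "
from h import *
go(.596,-.0045,.2)
t=arm.camera('top');s=arm.camera('scene');cv2.imwrite('pics/t3r.png',t);cv2.imwrite('pics/s3r.png',s)
A=cv2.resize(t[140:310,70:320],(750,510),interpolation=cv2.INTER_CUBIC);cv2.imwrite('pics/t3.png',A)"
```

```text
t 21.92 hold [0.4208 0.2951 0.2482] w 0.0851 F [-0.   0.8 -0.5] shift cm [ 29.96 -17.53   4.76] turn deg [ 0.   0.1 -0. ]
```

View pics/t3.png

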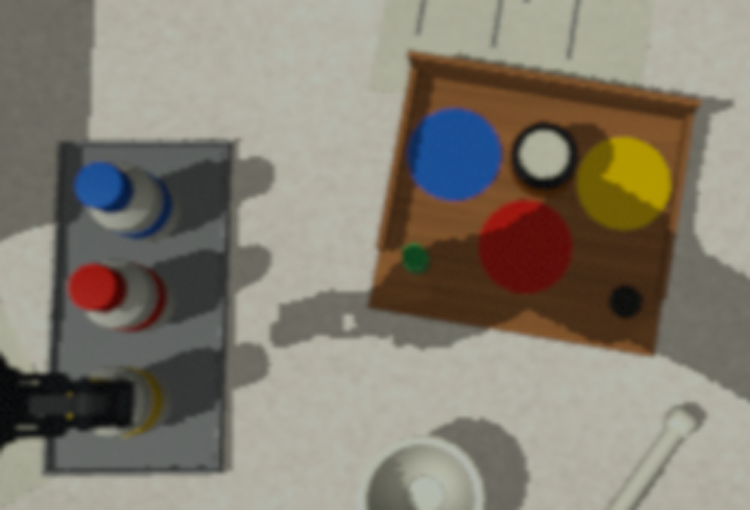

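```bash
cat > m.py <<'E'
from h import *
from scipy.optimize import least_squares
def blob(im,col,c,r=22):
    h=cv2.cvtColor(im,cv2.COLOR_BGR2HSV); H,S,V=[h[...,i].astype(int) for i in range(3)]
    hue={'red':(H<7)|(H>172),'blue':(H>105)&(H<128),'yellow':(H>20)&(H<33)}[col]
    m=(hue&(S>150)&(V>40)).astype(np.uint8); q=np.zeros_like(m); cv2.circle(q,tuple(int(round(x)) for x in c),r,1,-1); m&=q
    n,l,st,ce=cv2.connectedComponentsWithStats(m); k=1+np.argmax(st[1:,4]); 
    cs=cv2.findContours((l==k).astype(np.uint8),0,1)[0]; hu=cv2.convexHull(max(cs,key=len))
    e=cv2.fitEllipse(hu); return e,st[k,4]
if __name__=="__main__":
    t=cv2.imread('pics/t3r.png');s=cv2.imread('pics/s3r.png')
    for col,g in [('red',(.537,.0127)),('blue',(.6103,.0655)),('yellow',(.581,-.066))]:
        for n,im in (('top',t),('scene',s)):
            c=pix(n,[*g,.009])[0]; e,a=blob(im,col,c,28)
            print(col,n,w(n,*e[0],.009)[:2],'axes',np.round(e[1],1),'area',a, 'expect',np.round(cv2.fitEllipse(pix(n,ring(g,.036,.009)).astype(np.float32))[1],1))
    crop(s,165,120,330,260,4,'pics/s3.png')
E
python3 m.py
```

```text
red top [0.5337 0.0088] axes [31.  31.2] area 768 expect [31.4 31.6]
red scene [0.561  0.0223] axes [ 6.  21.2] area 90 expect [20.9 32. ]
blue top [0.6056 0.0629] axes [29.1 29.8] area 692 expect [30.7 31.3]
blue scene [0.6104 0.0633] axes [21.3 32.4] area 441 expect [24.4 34.6]
yellow top [ 0.5819 -0.0674] axes [31.3 32. ] area 802 expect [30.8 31.4]
yellow scene [ 0.5839 -0.0641] axes [19.1 29.4] area 307 expect [20.4 31.6]
```

View pics/s3.png

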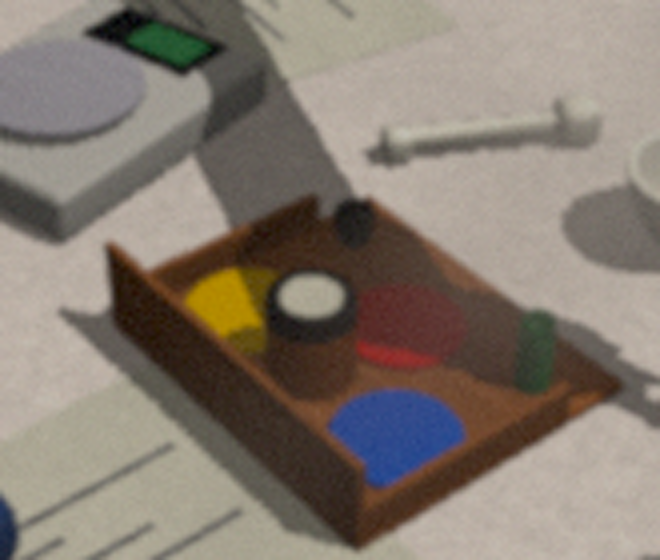

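Request:
send_rows --commands '[[[3.2,-1.9,0],[0,0,0],1],[[3.2,-1.9,0],[0,0,0],1],[[3.2,-1.9,0],[0,0,0],1],[[3.2,-1.9,0],[0,0,0],1],[[3.2,-1.9,0],[0,0,0],1],[[3.2,-1.9,0],[0,0,0],1],[[3.2,-1.9,0],[0,0,0],1],[[3.2,-1.9,0],[0,0,0],1]]'

```text
t: 22.68
tcp_pos: [0.5697, 0.0407, 0.3831]
ee_rot: [2.24, -2.173, -0.034]
force: [0.6, 0.7, -0.4]
gripper_width: 0.0854
```

Request:
send_rows --commands '[[[3,-1.7,1],[0,0,0],1],[[1.5,-1,2],[0,0,0],1],[[0,0,2],[0,0,0],1],[[0,0,1],[0,0,0],1],[[0,0,0],[0,0,0],1]]'

```text
t: 23.1
tcp_pos: [0.5975, -0.0214, 0.3081]
ee_rot: [2.207, -2.185, -0.044]
force: [0.1, 0.3, -0.1]
gripper_width: 0.0855
```

```bash
python3 -c "
from h import *
go(.597,-.0045,.039)"
```

```text
t 23.1 hold [ 0.5906 -0.0222  0.1535] w 0.0855 F [ 0.1  0.3 -0.1] shift cm [-1.82 -1.17 11.4 ] turn deg [ 2.6 -0.3  0.6]
```

Request:
send_rows --commands '[[[-1.6,-0.5,0],[2.6,-0.3,0.6],1],[[-0.5,0,1],[0,0,0],1],[[0,0,2],[0,0,0],1],[[0,0,1],[0,0,0],1],[[0,0,0],[0,0,0],1],[[0,0,0],[0,0,0],1]]'

```text
t: 23.6
tcp_pos: [0.5983, 0.0057, 0.2621]
ee_rot: [2.228, -2.206, -0.013]
force: [0.2, -0.2, -0.6]
gripper_width: 0.0856
```

```bash
python3 -c "
from h import *
go(.597,-.0045,.039)"
```

```text
t 23.6 hold [0.5967 0.0059 0.1074] w 0.0856 F [ 0.2 -0.2 -0.6] shift cm [ 1.05 -0.1   6.84] turn deg [0.6 0.1 0.6]
```

Request:
send_rows --commands '[[[0.9,0.1,0],[0.6,0.1,0.6],1],[[0.3,0,1.0],[0,0,0],1],[[0,0,0.5],[0,0,0],1],[[0,0,0],[0,0,0],1],[[0,0,0],[0,0,0],1]]'

```text
t: 24.02
tcp_pos: [0.5982, -0.0081, 0.2484]
ee_rot: [-2.218, 2.223, -0.007]
force: [-0.0, 0.2, 0.0]
gripper_width: 0.0854
```

```bash
python3 -c "
from h import *
go(.597,-.0045,.039)"
```

```text
t 24.02 hold [ 0.5988 -0.0084  0.0937] w 0.0854 F [-0.   0.2  0. ] shift cm [-0.4   0.21  5.47] turn deg [-0.2 -0.1 -0.1]
```

Request:
send_rows --commands '[[[-0.4,0.2,1],[-0.2,0,0],1],[[-0.1,0.1,1.5],[0,0,0],1],[[0,0,1.5],[0,0,0],1],[[0,0,0.5],[0,0,0],1],[[0,0,0],[0,0,0],1],[[0,0,0],[0,0,0],1]]'

```text
t: 24.52
tcp_pos: [0.5959, -0.0022, 0.2017]
ee_rot: [-2.217, 2.224, -0.005]
force: [0.1, -0.0, 0.3]
gripper_width: 0.0855
```

```bash
python3 -c "
from h import *
go(.597,-.0045,.039)"
```

```text
t 24.52 hold [ 0.5965 -0.0024  0.047 ] w 0.0855 F [ 0.1 -0.   0.3] shift cm [ 0.21 -0.05  0.8 ] turn deg [-0.2 -0.1 -0.2]
```

Request:
send_rows --commands '[[[0.2,0,0.6],[0,0,0],1],[[0,0,0.4],[0,0,0],1],[[0,0,0],[0,0,0],0.6],[[0,0,0],[0,0,0],0.3],[[0,0,0],[0,0,0],-0.2],[[0,0,0],[0,0,0],-1],[[0,0,0],[0,0,0],-1],[[0,0,0],[0,0,0],-1]]'

```text
t: 25.18
tcp_pos: [0.5975, -0.0044, 0.1935]
ee_rot: [-2.214, 2.222, -0.011]
force: [-0.6, -0.3, -1.1]
gripper_width: 0.0489
```

Request:
send_rows --commands '[[[0,0,0],[0,0,0],-1],[[0,0,0],[0,0,0],-1],[[0,0,0],[0,0,0],-1]]'

```text
t: 25.43
tcp_pos: [0.597, -0.0044, 0.1931]
ee_rot: [-2.215, 2.222, -0.01]
force: [0.1, 0.5, 0.7]
gripper_width: 0.0487
```

```bash
python3 -c "
from h import *
go(.597,-.0045,.039)"
```

```text
t 25.43 hold [ 0.5981 -0.0046  0.0384] w 0.0487 F [0.1 0.5 0.7] shift cm [-0.01  0.11 -0.06] turn deg [-0.4 -0.1 -0.2]
```

Request:
send_rows --commands '[[[0,0,-1],[0,0,0],-1],[[0,0,-2],[0,0,0],-1],[[0,0,-3],[0,0,0],-1],[[0,0,-3],[0,0,0],-1],[[0,0,-2],[0,0,0],-1],[[0,0,0],[0,0,0],-1]]'

```text
t: 25.93
tcp_pos: [0.5944, -0.0039, 0.3068]
ee_rot: [2.218, -2.223, 0.0]
force: [1.1, 0.5, 0.7]
gripper_width: 0.0487
```

```bash
python3 - <<'E'
from h import *
go(.5347,-.2744,.18)
for n,f in(('top','pics/t3r.png'),('scene','pics/s3r.png')):
    im=cv2.GaussianBlur(cv2.imread(f),(3,3),0).astype(float)
    # pan is bluish-neutral, housing greenish: b-g
    d=im[...,0]-im[...,1]; c=pix(n,[.5347,-.2744,.048])[0]; 
    yy,xx=np.mgrid[:384,:512]; near=np.hypot(xx-c[0],yy-c[1])<42
    m=((d>-4)&near&(im.sum(2)>240)).astype(np.uint8); m=cv2.morphologyEx(m,2,np.ones((3,3)))
    k,l,st,ce=cv2.connectedComponentsWithStats(m); i=1+np.argmax(st[1:,4])
    e=cv2.fitEllipse(cv2.convexHull(max(cv2.findContours((l==i).astype(np.uint8),0,1)[0],key=len)))
    print(n,w(n,*e[0],.048),np.round(e[1],1),'exp',np.round(cv2.fitEllipse(pix(n,ring((.5347,-.2744),.055,.048)).astype(np.float32))[1],1))
E
```

```text
t 25.93 hold [ 0.5943 -0.0041  0.1521] w 0.0487 F [1.1 0.5 0.7] shift cm [27.05  5.9  -2.76] turn deg [ 0.  -0.1 -0.1]
top [ 0.5329 -0.2748  0.048 ] [46.8 48.9] exp [48.3 50.7]
scene [ 0.5395 -0.2685  0.048 ] [25.5 44.8] exp [23.4 44.1]
```

Request:
send_rows --commands '[[[2,0.4,0],[0,0,0],-1],[[3,0.7,0],[0,0,0],-1],[[3,0.7,0],[0,0,0],-1],[[3,0.7,0],[0,0,0],-1],[[3,0.7,0],[0,0,0],-1],[[3,0.7,0],[0,0,0],-1],[[3,0.7,0],[0,0,0],-1],[[3,0.7,0],[0,0,0],-1]]'

```text
t: 26.6
tcp_pos: [0.5422, -0.2279, 0.3061]
ee_rot: [-2.241, 2.189, 0.004]
force: [0.5, 0.6, -1.0]
gripper_width: 0.0489
```

Request:
send_rows --commands '[[[2.5,0.6,0],[0,0,0],-1],[[1,0.2,0],[0,0,0],-1],[[0,0,0],[0,0,0],-1],[[0,0,0],[0,0,0],-1]]'

```text
t: 26.93
tcp_pos: [0.5293, -0.2741, 0.3022]
ee_rot: [-2.228, 2.21, 0.009]
force: [0.0, 0.6, -1.6]
gripper_width: 0.0487
```

```bash
python3 -c "
from h import *
go(.5355,-.2728,.082)"
```

```text
t 26.93 hold [ 0.529  -0.2731  0.1475] w 0.0487 F [ 0.   0.6 -1.6] shift cm [ 0.01 -0.66  6.55] turn deg [0.1 0.3 0.5]
```

Request:
send_rows --commands '[[[0,-0.6,0.5],[0.1,0.3,0.5],-1],[[0,-0.1,1.5],[0,0,0],-1],[[0,0,1.8],[0,0,0],-1],[[0,0,1],[0,0,0],-1],[[0,0,0],[0,0,0],-1],[[0,0,0],[0,0,0],-1]]'

```text
t: 27.43
tcp_pos: [0.5433, -0.2595, 0.252]
ee_rot: [-2.233, 2.197, 0.002]
force: [0.2, -0.2, -1.1]
gripper_width: 0.0489
```

```bash
python3 -c "
from h import *
go(.5355,-.2728,.081)"
```

```text
t 27.43 hold [ 0.5441 -0.2584  0.0973] w 0.0489 F [ 0.2 -0.2 -1.1] shift cm [1.44 0.89 1.61] turn deg [-0.3  0.4  0.9]
```

Request:
send_rows --commands '[[[1.3,0.8,0.2],[-0.3,0.4,0.9],-1],[[0.3,0.1,0.4],[0,0,0],-1],[[0,0,0.3],[0,0,0],-1],[[0,0,0],[0,0,0],-1],[[0,0,0],[0,0,0],-1]]'

```text
t: 27.85
tcp_pos: [0.5355, -0.2755, 0.2443]
ee_rot: [-2.223, 2.219, -0.005]
force: [0.2, -0.7, -2.1]
gripper_width: 0.0489
```

```bash
python3 -c "
from h import *
go(.5355,-.2728,.081)"
```

```text
t 27.85 hold [ 0.5359 -0.2758  0.0896] w 0.0489 F [ 0.2 -0.7 -2.1] shift cm [-0.3   0.04  0.86] turn deg [-0.2 -0.1  0.1]
```

Request:
send_rows --commands '[[[-0.3,0,0.4],[-0.2,0,0],-1],[[0,0,0.4],[0,0,0],-1],[[0,0,0.2],[0,0,0],-1],[[0,0,0.1],[0,0,0],-1],[[0,0,0],[0,0,0],-1]]'

```text
t: 28.27
tcp_pos: [0.5362, -0.2734, 0.2355]
ee_rot: [2.22, -2.22, 0.006]
force: [0.4, -0.5, -1.7]
gripper_width: 0.0486
```

```bash
python3 -c "
from h import *
go(.5355,-.2728,.081)
crop(arm.camera('scene'),120,60,260,190,5,'pics/s4.png')"
```

```text
t 28.27 hold [ 0.5364 -0.274   0.0808] w 0.0486 F [ 0.4 -0.5 -1.7] shift cm [-0.12  0.09 -0.02] turn deg [-0.1 -0.2 -0. ]
```

View pics/s4.png

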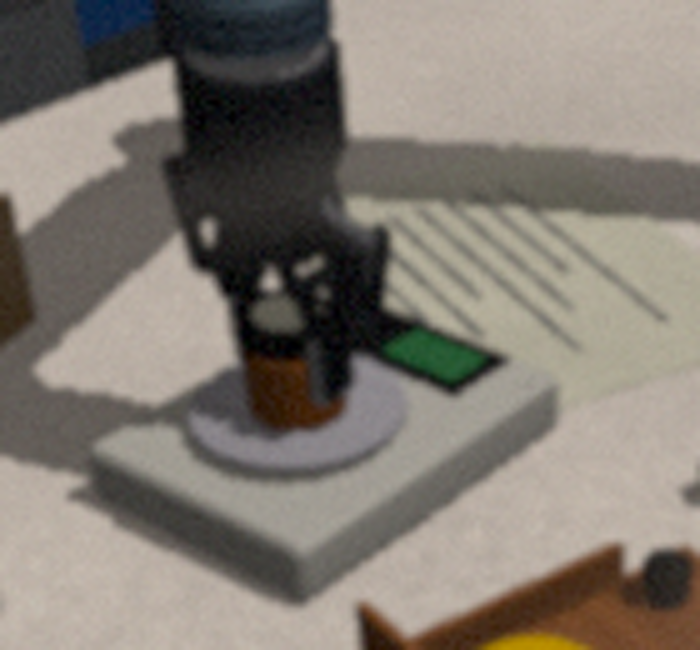

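Request:
send_rows --commands '[[[0,0,0.2],[0,0,0],-1],[[0,0,0.1],[0,0,0],-1],[[0,0,0],[0,0,0],-1],[[0,0,0],[0,0,0],-0.3],[[0,0,0],[0,0,0],0.3],[[0,0,0],[0,0,0],0.7],[[0,0,0],[0,0,0],1],[[0,0,0],[0,0,0],1]]'

```text
t: 28.98
tcp_pos: [0.5373, -0.2729, 0.2348]
ee_rot: [2.221, -2.219, 0.007]
force: [0.9, 0.4, 0.6]
gripper_width: 0.085
```

Request:
send_rows --commands '[[[0,0,0],[0,0,0],1],[[0,0,-1],[0,0,0],1],[[0,0,-3],[0,0,0],1],[[0,0,-4],[0,0,0],1],[[0,0,-4],[0,0,0],1],[[0,0,-2],[0,0,0],1],[[0,0,0],[0,0,0],1]]'

```text
t: 29.57
tcp_pos: [0.5362, -0.2716, 0.3802]
ee_rot: [2.221, -2.217, -0.004]
force: [0.6, 0.3, 0.4]
gripper_width: 0.0855
```

```bash
python3 - <<'E'
from h import *
go(.42,.2945,.2)
t=arm.camera('top');s=arm.camera('scene');cv2.imwrite('pics/t5r.png',t);cv2.imwrite('pics/s5r.png',s)
A=cv2.resize(t[170:300,330:430],None,fx=4,fy=4,interpolation=2);B=cv2.resize(s[90:220,130:230],None,fx=4,fy=4,interpolation=2)
cv2.imwrite('pics/t5.png',np.hstack([A,B]))
E
```

```text
t 29.57 hold [ 0.5355 -0.2717  0.2255] w 0.0855 F [0.6 0.3 0.4] shift cm [-56.65  11.43   2.56] turn deg [ 0.3 -0.   0.1]
```

View pics/t5.png

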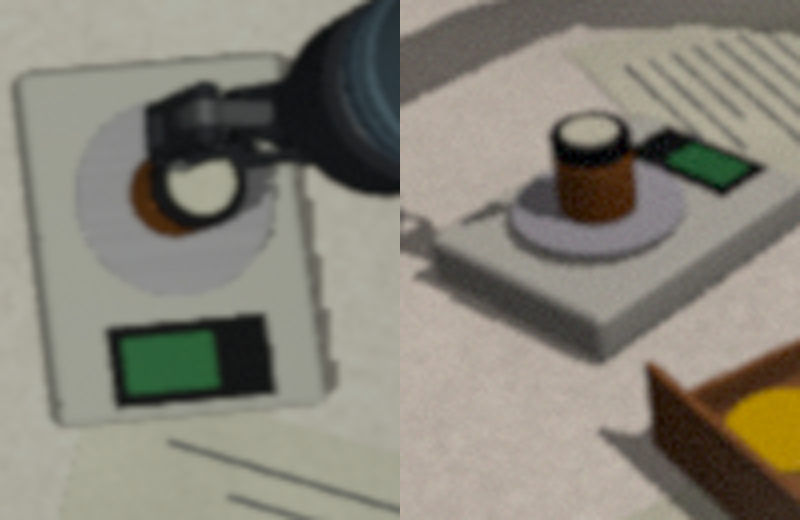

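```bash
cat > cap.py <<'E'
from m import *
def cap(im,n,col,g,z0):
    h=cv2.cvtColor(im,cv2.COLOR_BGR2HSV); H,S,V=[h[...,i].astype(int) for i in range(3)]
    hue={'red':(H<7)|(H>172),'blue':(H>105)&(H<128),'yellow':(H>20)&(H<33)}[col]
    m=(hue&(S>110)&(V>50)).astype(np.uint8); q=np.zeros_like(m)
    hull=lambda p:np.vstack([pix(n,ring(p,.016,z0+.098)),pix(n,ring(p,.016,z0+.130))]).astype(np.float32)
    c=hull(g).mean(0); cv2.circle(q,tuple(int(round(x)) for x in c),14,1,-1); m&=q
    k,l,st,ce=cv2.connectedComponentsWithStats(m); i=1+np.argmax(st[1:,4]); 
    def cen(p):
        M=cv2.moments(cv2.convexHull(hull(p))); return np.array([M['m10'],M['m01']])/M['m00']
    r=least_squares(lambda p:cen(p)-ce[i],g,x_scale=.01,diff_step=1e-3)
    return r.x.round(4),st[i,4],round(cv2.contourArea(cv2.convexHull(hull(g))))
E
python3 - <<'E'
from cap import *
t=cv2.imread('pics/t5r.png');s=cv2.imread('pics/s5r.png'); t0=cv2.imread('pics/top0.png');s0=cv2.imread('pics/scene0.png')
for c,g,g0 in[('yellow',(.4228,.296),(.581,-.066)),('red',(.497,.296),(.537,.0127)),('blue',(.5665,.2955),(.6103,.0655))]:
    print(c,cap(t,'top',c,g,.004),cap(s,'scene',c,g,.004),'start',cap(t0,'top',c,g0,.009),cap(s0,'scene',c,g0,.009))
E
```

```text
yellow (array([0.422 , 0.2967]), np.int32(266), 289) (array([0.424 , 0.2979]), np.int32(314), 383) start (array([ 0.5805, -0.0649]), np.int32(267), 236) (array([ 0.5796, -0.0672]), np.int32(245), 295)
red (array([0.4967, 0.2969]), np.int32(247), 281) (array([0.4968, 0.2983]), np.int32(362), 424) start (array([0.5365, 0.0084]), np.int32(235), 226) (array([0.5366, 0.0119]), np.int32(233), 303)
blue (array([0.5652, 0.2961]), np.int32(250), 277) (array([0.5639, 0.2958]), np.int32(383), 468) start (array([0.6095, 0.0645]), np.int32(208), 239) (array([0.5974, 0.055 ]), np.int32(127), 357)
```

Request:
send_rows --commands '[[[-3.7,0.7,0],[0,0,0],1],[[-3.7,0.7,0],[0,0,0],1],[[-3.7,0.7,0],[0,0,0],1],[[-3.7,0.7,0],[0,0,0],1],[[-3.7,0.7,0],[0,0,0],1],[[-3.7,0.7,0],[0,0,0],1],[[-3.7,0.7,0],[0,0,0],1],[[-3.7,0.7,0],[0,0,0],1]]'

```text
t: 30.33
tcp_pos: [0.4719, 0.0222, 0.3616]
ee_rot: [2.178, -2.231, -0.04]
force: [1.1, 1.1, 0.5]
gripper_width: 0.0856
```

```bash
python3 -c "
from h import *
go(.4228,.2955,.2)"
```

```text
t 30.33 hold [0.4666 0.0225 0.207 ] w 0.0856 F [1.1 1.1 0.5] shift cm [-27.19   5.01   0.9 ] turn deg [ 2.   0.1 -1.4]
```

Request:
send_rows --commands '[[[-3.6,0.5,-0.1],[2,0,-1.4],1],[[-3.6,0.5,-0.2],[0,0,0],1],[[-3.6,0.5,-0.2],[0,0,0],1],[[-3.6,0.5,-0.2],[0,0,0],1],[[-3.6,0.5,-0.2],[0,0,0],1],[[-3.6,0.5,-0.2],[0,0,0],1],[[-3,0.3,-0.1],[0,0,0],1],[[-1,0.1,0],[0,0,0],1]]'

```text
t: 31.0
tcp_pos: [0.4233, 0.2918, 0.359]
ee_rot: [2.217, -2.194, -0.027]
force: [-1.5, 0.3, -0.0]
gripper_width: 0.0852
```

Request:
send_rows --commands '[[[0,0,0],[0,0,0],1],[[0,0,0],[0,0,0],1]]'

```text
t: 31.17
tcp_pos: [0.42, 0.2948, 0.3556]
ee_rot: [2.224, -2.18, -0.035]
force: [0.7, -1.0, -0.1]
gripper_width: 0.0849
```

```bash
python3 -c "
from h import *
go(.4227,.2963,.124)"
```

```text
t 31.17 hold [0.4145 0.2943 0.201 ] w 0.0849 F [ 0.7 -1.  -0.1] shift cm [-0.21 -1.09  7.67] turn deg [ 2.  -0.2  1.1]
```

Request:
send_rows --commands '[[[-0.3,-0.4,0.3],[2,-0.2,1.1],1],[[-0.4,0,1.5],[0,0,0],1],[[-0.2,0,2],[0,0,0],1],[[0,0,0.5],[0,0,0],1],[[0,0,0],[0,0,0],1],[[0,0,0],[0,0,0],1]]'

```text
t: 31.67
tcp_pos: [0.4251, 0.2935, 0.3051]
ee_rot: [2.199, -2.224, 0.005]
force: [0.4, 1.4, -0.2]
gripper_width: 0.0857
```

```bash
python3 -c "
from h import *
go(.4227,.2963,.124)"
```

```text
t 31.67 hold [0.4239 0.2917 0.1504] w 0.0857 F [ 0.4  1.4 -0.2] shift cm [-0.49  0.11  2.64] turn deg [ 0.4 -0.7 -0.7]
```

Request:
send_rows --commands '[[[-0.5,0.2,0.6],[0.3,-0.6,-0.7],1],[[-0.1,0.1,1.2],[0,0,0],1],[[0,0,0.6],[0,0,0],1],[[0,0,0],[0,0,0],1],[[0,0,0],[0,0,0],1]]'

```text
t: 32.08
tcp_pos: [0.4234, 0.298, 0.2804]
ee_rot: [-2.219, 2.224, -0.001]
force: [-0.7, -0.8, 0.6]
gripper_width: 0.0853
```

```bash
python3 -c "
from h import *
go(.4227,.2963,.124)"
```

```text
t 32.08 hold [0.4235 0.2979 0.1257] w 0.0853 F [-0.7 -0.8  0.6] shift cm [0.16 0.08 0.17] turn deg [-0.  -0.  -0.1]
```

Grip yellow, lift and start carrying it home.

Request:
send_rows --commands '[[[0.1,0.1,0.1],[0,0,0],0.2],[[0,0,0],[0,0,0],-0.2],[[0,0,0],[0,0,0],-1],[[0,0,0],[0,0,0],-1],[[0,0,0],[0,0,0],-1],[[0,0,0],[0,0,0],-1],[[0,0,0],[0,0,0],-1],[[0,0,0],[0,0,0],-1]]'

```text
t: 32.75
tcp_pos: [0.4226, 0.2976, 0.2805]
ee_rot: [-2.218, 2.222, -0.003]
force: [0.8, 1.3, -1.1]
gripper_width: 0.0302
```

```bash
python3 -c "
from h import *
go(.4227,.2963,.124)"
```

```text
t 32.75 hold [0.423  0.2976 0.1258] w 0.0302 F [ 0.8  1.3 -1.1] shift cm [0.13 0.03 0.18] turn deg [-0.2  0.  -0.1]
```

Request:
send_rows --commands '[[[0,0,-1],[0,0,0],-1],[[0,0,-2],[0,0,0],-1],[[0,0,-3],[0,0,0],-1],[[0,0,-3],[0,0,0],-1],[[0,0,-2],[0,0,0],-1],[[0,0,0],[0,0,0],-1]]'

```text
t: 33.25
tcp_pos: [0.4207, 0.2971, 0.3946]
ee_rot: [2.218, -2.217, -0.002]
force: [0.2, 0.6, -0.3]
gripper_width: 0.0303
```

Request:
send_rows --commands '[[[2,-0.8,0],[0,0,0],-1],[[3,-1.4,0],[0,0,0],-1],[[3,-1.4,0],[0,0,0],-1],[[3,-1.4,0],[0,0,0],-1],[[3,-1.4,0],[0,0,0],-1],[[3,-1.4,0],[0,0,0],-1],[[3,-1.4,0],[0,0,0],-1],[[3,-1.4,0],[0,0,0],-1]]'

```text
t: 33.92
tcp_pos: [0.5258, 0.0718, 0.3953]
ee_rot: [-2.251, 2.189, 0.007]
force: [1.0, -0.6, -0.4]
gripper_width: 0.0302
```

```bash
python3 -c "
from h import *
go(.5839,-.066,.23)"
```

```text
t 33.92 hold [0.5254 0.0725 0.2406] w 0.0302 F [ 1.  -0.6 -0.4] shift cm [14.01 -5.46  0.98] turn deg [0.1 0.3 1.6]
```

Request:
send_rows --commands '[[[3,-1.2,0],[0,0.3,1.6],-1],[[3,-1.2,0],[0,0,0],-1],[[3,-1.2,0],[0,0,0],-1],[[2.2,-0.8,0],[0,0,0],-1],[[0.8,0,0],[0,0,0],-1],[[0,0,0],[0,0,0],-1]]'

```text
t: 34.42
tcp_pos: [0.5717, -0.0643, 0.3899]
ee_rot: [2.199, -2.231, -0.005]
force: [-0.7, 0.3, -1.0]
gripper_width: 0.0302
```

```bash
python3 -c "
from h import *
go(.5839,-.066,.132)"
```

```text
t 34.42 hold [ 0.5703 -0.065   0.2352] w 0.0302 F [-0.7  0.3 -1. ] shift cm [ 0.04 -1.45 10.31] turn deg [ 0.5 -0.2 -0.8]
```

Request:
send_rows --commands '[[[0.2,-0.9,0.5],[0.5,-0.2,-0.8],-1],[[0,-0.4,2],[0,0,0],-1],[[0,0,2.2],[0,0,0],-1],[[0,0,2],[0,0,0],-1],[[0,0,0.8],[0,0,0],-1],[[0,0,0],[0,0,0],-1],[[0,0,0],[0,0,0],-1]]'

```text
t: 35.0
tcp_pos: [0.5852, -0.0528, 0.3114]
ee_rot: [-2.237, 2.194, 0.005]
force: [-0.1, -0.2, -0.5]
gripper_width: 0.0305
```

```bash
python3 -c "
from h import *
go(.5839,-.066,.132)"
```

```text
t 35.0 hold [ 0.5857 -0.0516  0.1567] w 0.0305 F [-0.1 -0.2 -0.5] shift cm [1.46 0.22 2.46] turn deg [-0.2  0.4  1.1]
```

Request:
send_rows --commands '[[[1.3,0.2,0.3],[-0.2,0.4,1.1],-1],[[0.3,0,0.5],[0,0,0],-1],[[0,0,0.5],[0,0,0],-1],[[0,0,0],[0,0,0],-1],[[0,0,0],[0,0,0],-1]]'

```text
t: 35.42
tcp_pos: [0.5849, -0.0686, 0.3012]
ee_rot: [-2.22, 2.217, -0.008]
force: [-0.3, 0.0, -1.8]
gripper_width: 0.0306
```

```bash
python3 -c "
from h import *
go(.5839,-.066,.132)"
```

```text
t 35.42 hold [ 0.5859 -0.0686  0.1465] w 0.0306 F [-0.3  0.  -1.8] shift cm [-0.27  0.21  1.45] turn deg [-0.4 -0.   0.1]
```

Request:
send_rows --commands '[[[-0.2,0.2,0.7],[-0.4,0,0],-1],[[0,0.1,0.6],[0,0,0],-1],[[0,0,0.3],[0,0,0],-1],[[0,0,0],[0,0,0],-1],[[0,0,0],[0,0,0],-1]]'

```text
t: 35.83
tcp_pos: [0.5827, -0.0669, 0.2854]
ee_rot: [-2.221, 2.22, -0.005]
force: [-0.3, -0.8, 0.9]
gripper_width: 0.0303
```

```bash
python3 -c "
from h import *
go(.5839,-.066,.131)"
```

```text
t 35.83 hold [ 0.5831 -0.0671  0.1307] w 0.0303 F [-0.3 -0.8  0.9] shift cm [-0.11 -0.08 -0.03] turn deg [-0.2 -0.1  0. ]
```

Request:
send_rows --commands '[[[0,0,0.1],[0,0,0],-1],[[0,0,0],[0,0,0],-0.5],[[0,0,0],[0,0,0],-0.2],[[0,0,0],[0,0,0],0.2],[[0,0,0],[0,0,0],0.6],[[0,0,0],[0,0,0],1],[[0,0,0],[0,0,0],1],[[0,0,0],[0,0,0],1]]'

```text
t: 36.5
tcp_pos: [0.5834, -0.0663, 0.2856]
ee_rot: [-2.22, 2.219, -0.007]
force: [0.6, 0.4, -1.0]
gripper_width: 0.0857
```

Request:
send_rows --commands '[[[0,0,-1],[0,0,0],1],[[0,0,-3],[0,0,0],1],[[0,0,-3],[0,0,0],1],[[0,0,-1],[0,0,0],1],[[0,0,0],[0,0,0],1]]'

```text
t: 36.92
tcp_pos: [0.5821, -0.0661, 0.3682]
ee_rot: [2.223, -2.22, -0.0]
force: [-0.2, 0.2, 0.0]
gripper_width: 0.0856
```

Request:
send_rows --commands '[[[-3.5,0.8,-0.2],[0,0,0],1],[[-3.5,0.8,-0.2],[0,0,0],1],[[-3.5,0.8,-0.2],[0,0,0],1],[[-3.5,0.8,-0.2],[0,0,0],1],[[-3.5,0.8,-0.2],[0,0,0],1],[[-3.5,0.8,-0.2],[0,0,0],1],[[-3.5,0.8,-0.2],[0,0,0],1],[[-3.5,0.8,-0.2],[0,0,0],1]]'

```text
t: 37.58
tcp_pos: [0.5206, 0.2092, 0.3783]
ee_rot: [2.186, -2.246, 0.011]
force: [-0.1, -0.3, -0.4]
gripper_width: 0.0853
```

```bash
python3 -c "
from h import *
go(.497,.2963,.19)"
```

```text
t 37.58 hold [0.5205 0.2076 0.2236] w 0.0853 F [-0.1 -0.3 -0.4] shift cm [-8.83  2.59  3.28] turn deg [ 0.  -0.6 -1.6]
```

Request:
send_rows --commands '[[[-3.2,0.8,0],[0,-0.6,-1.6],1],[[-2.8,0.6,0],[0,0,0],1],[[-1.5,0.3,1],[0,0,0],1],[[-0.3,0,2],[0,0,0],1],[[0,0,1],[0,0,0],1],[[0,0,0],[0,0,0],1],[[0,0,0],[0,0,0],1]]'

```text
t: 38.17
tcp_pos: [0.4948, 0.3033, 0.3333]
ee_rot: [-2.246, 2.195, 0.015]
force: [-0.4, 0.1, 0.1]
gripper_width: 0.0853
```

```bash
python3 -c "
from h import *
go(.497,.2963,.1265)"
```

```text
t 38.17 hold [0.4938 0.3044 0.1786] w 0.0853 F [-0.4  0.1  0.1] shift cm [ 0.86 -0.33  5.2 ] turn deg [0.4 0.4 1.3]
```

Request:
send_rows --commands '[[[0.7,-0.2,0.5],[0.3,0.4,1.3],1],[[0.1,0,1.5],[0,0,0],1],[[0,0,1.2],[0,0,0],1],[[0,0,0.3],[0,0,0],1],[[0,0,0],[0,0,0],1],[[0,0,0],[0,0,0],1]]'

```text
t: 38.67
tcp_pos: [0.5015, 0.2876, 0.2974]
ee_rot: [2.203, -2.238, 0.009]
force: [-0.3, 0.1, -0.0]
gripper_width: 0.0855
```

```bash
python3 -c "
from h import *
go(.497,.2963,.1255)"
```

```text
t 38.67 hold [0.502  0.2868 0.1427] w 0.0855 F [-0.3  0.1 -0. ] shift cm [-0.95  0.53  1.72] turn deg [-0.2 -0.3 -0.9]
```

Request:
send_rows --commands '[[[-0.8,0.5,0],[-0.2,-0.3,-0.9],1],[[-0.2,0.1,0.8],[0,0,0],1],[[0,0,0.8],[0,0,0],1],[[0,0,0.3],[0,0,0],1],[[0,0,0],[0,0,0],1],[[0,0,0],[0,0,0],1]]'

```text
t: 39.17
tcp_pos: [0.4957, 0.2997, 0.2786]
ee_rot: [-2.22, 2.217, 0.0]
force: [0.3, -0.8, 0.0]
gripper_width: 0.0853
```

```bash
python3 -c "
from h import *
go(.497,.2963,.1255)"
```

```text
t 39.17 hold [0.4962 0.3002 0.1239] w 0.0853 F [ 0.3 -0.8  0. ] shift cm [ 0.39 -0.08 -0.16] turn deg [-0.2  0.2  0.1]
```

Request:
send_rows --commands '[[[0.4,0,-0.1],[-0.2,0.2,0],0.6],[[0,0,0],[0,0,0],0.2],[[0,0,0],[0,0,0],-0.2],[[0,0,0],[0,0,0],-1],[[0,0,0],[0,0,0],-1],[[0,0,0],[0,0,0],-1],[[0,0,0],[0,0,0],-1],[[0,0,0],[0,0,0],-1]]'

```text
t: 39.83
tcp_pos: [0.496, 0.2952, 0.2803]
ee_rot: [2.222, -2.22, 0.001]
force: [0.0, -0.1, 0.2]
gripper_width: 0.0309
```

```bash
python3 -c "
from h import *
go(.497,.2963,.1255)"
```

```text
t 39.83 hold [0.4961 0.2951 0.1256] w 0.0309 F [ 0.  -0.1  0.2] shift cm [-0.12 -0.09  0.01] turn deg [-0.  -0.   0.1]
```

Request:
send_rows --commands '[[[0,0,-1],[0,0,0],-1],[[0,0,-2],[0,0,0],-1],[[0,0,-3],[0,0,0],-1],[[0,0,-3],[0,0,0],-1],[[0,0,-2],[0,0,0],-1],[[0,0,0],[0,0,0],-1]]'

```text
t: 40.33
tcp_pos: [0.4941, 0.2938, 0.3923]
ee_rot: [2.216, -2.211, -0.005]
force: [-0.1, 0.8, -1.9]
gripper_width: 0.0305
```

Request:
send_rows --commands '[[[2,-0.2,0],[0,0,0],-1],[[3,-0.5,0],[0,0,0],-1],[[3,-0.5,0],[0,0,0],-1],[[3,-0.5,0],[0,0,0],-1],[[3,-0.5,0],[0,0,0],-1],[[3,-0.5,0],[0,0,0],-1],[[3,-0.5,0],[0,0,0],-1],[[3,-0.5,0],[0,0,0],-1]]'

```text
t: 41.0
tcp_pos: [0.5278, 0.0668, 0.3883]
ee_rot: [2.245, -2.185, -0.019]
force: [0.1, 1.1, -1.8]
gripper_width: 0.0304
```

```bash
python3 -c "
from h import *
go(.5357,.0102,.23)"
```

```text
t 41.0 hold [0.5254 0.0671 0.2337] w 0.0304 F [ 0.1  1.1 -1.8] shift cm [ 5.71 -0.88  0.34] turn deg [0.9 0.1 1.6]
```

Request:
send_rows --commands '[[[2.8,-0.4,0],[0.8,0.1,1.6],-1],[[1.8,-0.2,0],[0,0,0],-1],[[0.5,0,0.8],[0,0,0],-1],[[0,0,2],[0,0,0],-1],[[0,0,2.2],[0,0,0],-1],[[0,0,1.2],[0,0,0],-1],[[0,0,0],[0,0,0],-1],[[0,0,0],[0,0,0],-1]]'

```text
t: 41.67
tcp_pos: [0.5303, 0.0038, 0.3141]
ee_rot: [2.194, -2.232, -0.011]
force: [1.0, 0.8, -1.0]
gripper_width: 0.0299
```

```bash
python3 -c "
from h import *
go(.5357,.0102,.1315)"
```

```text
t 41.67 hold [0.5283 0.0033 0.1594] w 0.0299 F [ 1.   0.8 -1. ] shift cm [-0.72 -0.77  2.78] turn deg [ 0.8 -0.2 -1. ]
```

Request:
send_rows --commands '[[[-0.6,-0.5,0.3],[0.8,-0.2,-1],-1],[[-0.2,-0.1,0.6],[0,0,0],-1],[[0,0,0.6],[0,0,0],-1],[[0,0,0],[0,0,0],-1],[[0,0,0],[0,0,0],-1]]'

```text
t: 42.08
tcp_pos: [0.5374, 0.0165, 0.2989]
ee_rot: [-2.227, 2.209, -0.002]
force: [-0.6, 0.2, -1.4]
gripper_width: 0.0304
```

```bash
python3 -c "
from h import *
go(.5357,.0102,.1315)"
```

```text
t 42.08 hold [0.5381 0.0169 0.1442] w 0.0304 F [-0.6  0.2 -1.4] shift cm [0.67 0.25 1.27] turn deg [-0.3  0.1  0.5]
```

Request:
send_rows --commands '[[[0.6,0.2,0.5],[-0.3,0.1,0.5],-1],[[0.1,0,0.5],[0,0,0],-1],[[0,0,0.3],[0,0,0],-1],[[0,0,0],[0,0,0],-1],[[0,0,0],[0,0,0],-1]]'

```text
t: 42.5
tcp_pos: [0.5359, 0.0081, 0.2857]
ee_rot: [-2.218, 2.224, -0.002]
force: [0.3, -0.1, -1.9]
gripper_width: 0.0302
```

```bash
python3 -c "
from h import *
go(.5357,.0102,.131)"
```

```text
t 42.5 hold [0.536  0.0081 0.131 ] w 0.0302 F [ 0.3 -0.1 -1.9] shift cm [-0.21  0.03 -0.  ] turn deg [-0.1 -0.  -0.2]
```

Request:
send_rows --commands '[[[-0.2,0,0.2],[0,0,0],-1],[[0,0,0],[0,0,0],-0.5],[[0,0,0],[0,0,0],-0.2],[[0,0,0],[0,0,0],0.2],[[0,0,0],[0,0,0],0.6],[[0,0,0],[0,0,0],1],[[0,0,0],[0,0,0],1],[[0,0,0],[0,0,0],1]]'

```text
t: 43.17
tcp_pos: [0.5385, 0.0098, 0.2878]
ee_rot: [-2.214, 2.223, -0.012]
force: [0.1, -0.1, 0.3]
gripper_width: 0.0851
```

Request:
send_rows --commands '[[[0,0,-1],[0,0,0],1],[[0,0,-3],[0,0,0],1],[[0,0,-3],[0,0,0],1],[[0,0,-1],[0,0,0],1],[[0,0,0],[0,0,0],1]]'

```text
t: 43.58
tcp_pos: [0.5368, 0.0103, 0.3706]
ee_rot: [-2.217, 2.224, -0.005]
force: [0.4, -0.2, 0.1]
gripper_width: 0.0853
```

Request:
send_rows --commands '[[[-3.3,-0.3,-0.2],[0,0,0],1],[[-3.3,-0.3,-0.2],[0,0,0],1],[[-3.3,-0.3,-0.2],[0,0,0],1],[[-3.3,-0.3,-0.2],[0,0,0],1],[[-3.3,-0.3,-0.2],[0,0,0],1],[[-3.3,-0.3,-0.2],[0,0,0],1],[[-3.3,-0.3,-0.2],[0,0,0],1],[[-3.3,-0.3,-0.2],[0,0,0],1]]'

```text
t: 44.25
tcp_pos: [0.5665, 0.2688, 0.3783]
ee_rot: [2.18, -2.246, 0.014]
force: [-0.3, -0.4, -0.2]
gripper_width: 0.0853
```

```bash
python3 -c "
from h import *
go(.566,.2957,.17)"
```

```text
t 44.25 hold [0.5662 0.2666 0.2236] w 0.0853 F [-0.3 -0.4 -0.2] shift cm [-2.99  0.1   5.32] turn deg [ 0.1 -0.8 -1.7]
```

Request:
send_rows --commands '[[[-1.2,0,1],[0,-0.8,-1.7],1],[[-0.4,0,2],[0,0,0],1],[[0,0,2],[0,0,0],1],[[0,0,1],[0,0,0],1],[[0,0,0],[0,0,0],1],[[0,0,0],[0,0,0],1]]'

```text
t: 44.75
tcp_pos: [0.5619, 0.2971, 0.3107]
ee_rot: [2.244, -2.198, -0.018]
force: [1.2, -0.8, -0.5]
gripper_width: 0.0856
```

```bash
python3 -c "
from h import *
go(.566,.2957,.1255)"
```

```text
t 44.75 hold [0.5606 0.2983 0.156 ] w 0.0856 F [ 1.2 -0.8 -0.5] shift cm [ 0.3  -0.56  3.04] turn deg [0.5 0.5 1.2]
```

Request:
send_rows --commands '[[[0.2,-0.4,0.4],[0.4,0.5,1.2],1],[[0,0,1.2],[0,0,0],1],[[0,0,0.8],[0,0,0],1],[[0,0,0.4],[0,0,0],1],[[0,0,0],[0,0,0],1],[[0,0,0],[0,0,0],1]]'

```text
t: 45.25
tcp_pos: [0.5687, 0.2912, 0.2816]
ee_rot: [-2.212, 2.231, -0.007]
force: [0.3, -0.2, 0.8]
gripper_width: 0.0852
```

```bash
python3 -c "
from h import *
go(.566,.2957,.1255)"
```

```text
t 45.25 hold [0.5692 0.2907 0.1269] w 0.0852 F [ 0.3 -0.2  0.8] shift cm [-0.5   0.33  0.14] turn deg [-0.2 -0.2 -0.5]
```

Request:
send_rows --commands '[[[-0.5,0.3,0.1],[-0.2,-0.2,-0.5],0.8],[[-0.1,0,0],[0,0,0],0.2],[[0,0,0],[0,0,0],-0.2],[[0,0,0],[0,0,0],-1],[[0,0,0],[0,0,0],-1],[[0,0,0],[0,0,0],-1],[[0,0,0],[0,0,0],-1],[[0,0,0],[0,0,0],-1]]'

```text
t: 45.92
tcp_pos: [0.5657, 0.2983, 0.2823]
ee_rot: [-2.221, 2.218, -0.001]
force: [0.3, -1.0, -0.3]
gripper_width: 0.0305
```

```bash
python3 -c "
from h import *
go(.566,.2957,.1255)"
```

```text
t 45.92 hold [0.566  0.2986 0.1276] w 0.0305 F [ 0.3 -1.  -0.3] shift cm [0.29 0.   0.21] turn deg [-0.1  0.1  0.1]
```

Request:
send_rows --commands '[[[0,0,-1],[0,0,0],-1],[[0,0,-2],[0,0,0],-1],[[0,0,-3],[0,0,0],-1],[[0,0,-3],[0,0,0],-1],[[0,0,-2],[0,0,0],-1],[[0,0,0],[0,0,0],-1]]'

```text
t: 46.42
tcp_pos: [0.5641, 0.2974, 0.395]
ee_rot: [2.22, -2.214, -0.006]
force: [0.5, 1.2, -0.6]
gripper_width: 0.0302
```

Request:
send_rows --commands '[[[2,-0.4,0],[0,0,0],-1],[[3,-0.6,0],[0,0,0],-1],[[3,-0.6,0],[0,0,0],-1],[[3,-0.6,0],[0,0,0],-1],[[3,-0.6,0],[0,0,0],-1],[[3,-0.6,0],[0,0,0],-1],[[3,-0.6,0],[0,0,0],-1]]'

```text
t: 47.0
tcp_pos: [0.6011, 0.1044, 0.3927]
ee_rot: [-2.251, 2.189, 0.02]
force: [0.1, -0.4, -0.5]
gripper_width: 0.0307
```

```bash
python3 -c "
from h import *
go(.6076,.0643,.23)"
```

```text
t 47.0 hold [0.5998 0.1059 0.238 ] w 0.0307 F [ 0.1 -0.4 -0.5] shift cm [ 4.19 -0.67  0.75] turn deg [0.5 0.6 1.6]
```

Request:
send_rows --commands '[[[2.2,-0.4,0],[0.5,0.6,1.6],-1],[[1.0,-0.2,0],[0,0,0],-1],[[0,0,0.8],[0,0,0],-1],[[0,0,2],[0,0,0],-1],[[0,0,2.2],[0,0,0],-1],[[0,0,1.2],[0,0,0],-1],[[0,0,0],[0,0,0],-1],[[0,0,0],[0,0,0],-1]]'

```text
t: 47.67
tcp_pos: [0.6071, 0.067, 0.3227]
ee_rot: [2.207, -2.231, -0.002]
force: [0.3, 0.3, -1.2]
gripper_width: 0.0302
```

```bash
python3 -c "
from h import *
go(.6076,.0643,.1335)"
```

```text
t 47.67 hold [0.6066 0.0667 0.168 ] w 0.0302 F [ 0.3  0.3 -1.2] shift cm [ 0.23 -0.11  3.45] turn deg [ 0.2 -0.1 -0.6]
```

Request:
send_rows --commands '[[[0.2,-0.1,0.5],[0.2,0,-0.6],-1],[[0.1,0,1],[0,0,0],-1],[[0,0,0.8],[0,0,0],-1],[[0,0,0.3],[0,0,0],-1],[[0,0,0],[0,0,0],-1],[[0,0,0],[0,0,0],-1]]'

```text
t: 48.17
tcp_pos: [0.6088, 0.0683, 0.2971]
ee_rot: [-2.226, 2.211, -0.004]
force: [-0.5, -0.8, -0.6]
gripper_width: 0.0301
```

```bash
python3 -c "
from h import *
go(.6076,.0643,.1335)"
```

```text
t 48.17 hold [0.6096 0.0685 0.1424] w 0.0301 F [-0.5 -0.8 -0.6] shift cm [0.42 0.21 0.88] turn deg [-0.3  0.1  0.4]
```

Request:
send_rows --commands '[[[0.4,0.2,0.4],[-0.3,0.1,0.4],-1],[[0.1,0,0.4],[0,0,0],-1],[[0,0,0.2],[0,0,0],-1],[[0,0,0],[0,0,0],-1],[[0,0,0],[0,0,0],-1]]'

```text
t: 48.58
tcp_pos: [0.6074, 0.0622, 0.2873]
ee_rot: [-2.218, 2.224, -0.003]
force: [0.4, 0.1, -0.3]
gripper_width: 0.0305
```

```bash
python3 -c "
from h import *
go(.6076,.0643,.1325)"
```

```text
t 48.58 hold [0.6077 0.062  0.1326] w 0.0305 F [ 0.4  0.1 -0.3] shift cm [-0.23  0.01  0.01] turn deg [-0.1 -0.1 -0.1]
```

Request:
send_rows --commands '[[[-0.2,0,0.3],[0,0,0],-1],[[0,0,0],[0,0,0],-0.5],[[0,0,0],[0,0,0],-0.2],[[0,0,0],[0,0,0],0.2],[[0,0,0],[0,0,0],0.6],[[0,0,0],[0,0,0],1],[[0,0,0],[0,0,0],1],[[0,0,0],[0,0,0],1]]'

```text
t: 49.25
tcp_pos: [0.6103, 0.0637, 0.2896]
ee_rot: [-2.214, 2.222, -0.015]
force: [0.5, 0.9, 0.4]
gripper_width: 0.0854
```

Request:
send_rows --commands '[[[0,0,-1],[0,0,0],1],[[0,0,-3],[0,0,0],1],[[0,0,-3],[0,0,0],1],[[0,0,-1],[0,0,0],1],[[0,0,0],[0,0,0],1]]'

```text
t: 49.67
tcp_pos: [0.6082, 0.0642, 0.3715]
ee_rot: [-2.218, 2.224, -0.008]
force: [-0.3, 0.4, -0.3]
gripper_width: 0.0854
```

Request:
send_rows --commands '[[[-3,0,-0.5],[0,0,0],1],[[-4,0,-0.5],[0,0,0],1],[[-4,0,-0.5],[0,0,0],1],[[-4,0,-0.5],[0,0,0],1],[[-4,0,-0.5],[0,0,0],1],[[-2,0,0],[0,0,0],1],[[0,0,0],[0,0,0],1],[[0,0,0],[0,0,0],1]]'

```text
t: 50.33
tcp_pos: [0.6103, 0.2762, 0.3891]
ee_rot: [2.2, -2.232, 0.008]
force: [0.6, -0.5, -0.2]
gripper_width: 0.0855
```

```bash
python3 - <<'E'
from cap import *
go(.6,.25,.23)
t=arm.camera('top');s=arm.camera('scene');cv2.imwrite('pics/t6r.png',t);cv2.imwrite('pics/s6r.png',s)
for c,g in[('yellow',(.5836,-.067)),('red',(.536,.0095)),('blue',(.6077,.064))]:
    print(c,cap(t,'top',c,g,.009),cap(s,'scene',c,g,.009))
A=cv2.resize(t[150:270,190:310],(480,480),interpolation=2);B=cv2.resize(s[110:260,180:280],(320,480),interpolation=2);cv2.imwrite('pics/f6.png',np.hstack([A,B]))
E
```

```text
t 50.33 hold [0.61   0.2749 0.2344] w 0.0855 F [ 0.6 -0.5 -0.2] shift cm [2.5  0.97 0.46] turn deg [ 0.1 -0.5 -0.8]
yellow (array([ 0.5843, -0.0693]), np.int32(209), 237) (array([ 0.5859, -0.0672]), np.int32(231), 295)
red (array([0.5399, 0.0088]), np.int32(203), 226) (array([0.5398, 0.01  ]), np.int32(239), 301)
blue (array([0.6119, 0.0573]), np.int32(206), 238) (array([0.5999, 0.0476]), np.int32(133), 355)
```

View pics/f6.png

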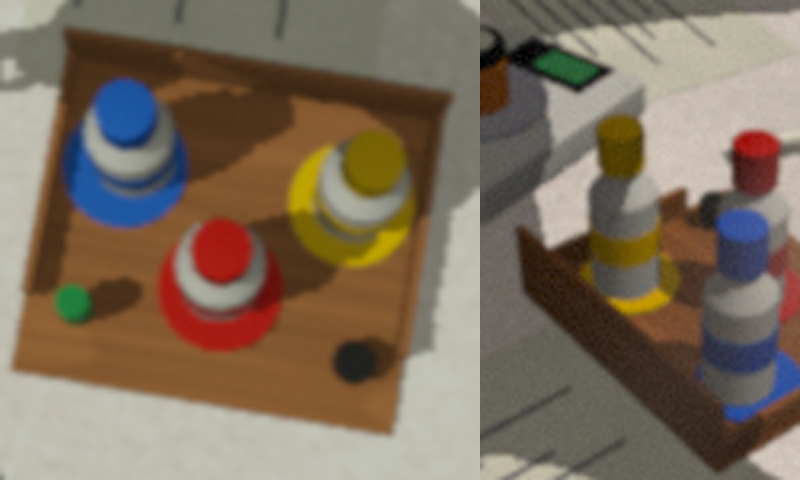

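Request:
send_rows --commands '[[[3,0,0],[0,-0.5,-0.8],1],[[3.7,0,0],[0,0,0],1],[[3.7,0,0],[0,0,0],1],[[3.7,0,0],[0,0,0],1],[[3.5,0,0],[0,0,0],1],[[2,0,0.5],[0,0,0],1],[[0,0,2],[0,0,0],1],[[0,0,0],[0,0,0],1]]'

```text
t: 51.1
tcp_pos: [0.6084, 0.0473, 0.3594]
ee_rot: [2.178, -2.244, 0.008]
force: [-0.6, -0.1, -1.1]
gripper_width: 0.0857
```

```bash
python3 -c "
from h import *
go(.6125,.0585,.128)"
```

```text
t 51.1 hold [0.6074 0.0452 0.2047] w 0.0857 F [-0.6 -0.1 -1.1] shift cm [-1.46 -0.52  7.65] turn deg [ 0.4 -0.8 -1.7]
```

Request:
send_rows --commands '[[[-1.2,-0.3,0.5],[0.4,-0.8,-1.7],1],[[-0.2,0,1.6],[0,0,0],1],[[0,0,1.8],[0,0,0],1],[[0,0,1],[0,0,0],1],[[0,0,0],[0,0,0],1],[[0,0,0],[0,0,0],1]]'

```text
t: 51.6
tcp_pos: [0.6135, 0.0591, 0.3106]
ee_rot: [-2.216, 2.219, -0.004]
force: [0.7, -0.4, 0.9]
gripper_width: 0.0857
```

```bash
python3 -c "
from h import *
go(.6125,.0585,.129)"
```

```text
t 51.6 hold [0.6144 0.0594 0.1559] w 0.0857 F [ 0.7 -0.4  0.9] shift cm [0.1  0.2  2.69] turn deg [-0.3  0.1 -0.1]
```

Request:
send_rows --commands '[[[0.1,0.2,1],[-0.2,0,0],1],[[0,0.1,1.2],[0,0,0],1],[[0,0,0.4],[0,0,0],1],[[0,0,0],[0,0,0],1],[[0,0,0],[0,0,0],0.2],[[0,0,0],[0,0,0],-0.2],[[0,0,0],[0,0,0],-1],[[0,0,0],[0,0,0],-1]]'

```text
t: 52.27
tcp_pos: [0.6115, 0.0609, 0.2854]
ee_rot: [-2.218, 2.213, -0.003]
force: [0.9, -1.0, 0.6]
gripper_width: 0.0387
```

Request:
send_rows --commands '[[[0,0,0],[0,0,0],-1],[[0,0,0],[0,0,0],-1],[[0,0,0],[0,0,0],-1],[[0,0,0],[0,0,0],-1]]'

```text
t: 52.6
tcp_pos: [0.6117, 0.0603, 0.2858]
ee_rot: [-2.218, 2.214, -0.005]
force: [0.4, -0.2, 0.2]
gripper_width: 0.0306
```

```bash
python3 -c "
from h import *
go(.6125,.0585,.129)"
```

```text
t 52.6 hold [0.6129 0.0608 0.1311] w 0.0306 F [ 0.4 -0.2  0.2] shift cm [0.23 0.04 0.21] turn deg [-0.4  0.2  0.1]
```

Request:
send_rows --commands '[[[0,0,-0.6],[0,0,0],-1],[[0,0,-1],[0,0,0],-1],[[-0.5,0.6,0],[0,0,0],-1],[[0,0,0],[0,0,0],-1],[[0,0,0],[0,0,0],-1]]'

```text
t: 53.02
tcp_pos: [0.6048, 0.0658, 0.3035]
ee_rot: [-2.217, 2.214, -0.004]
force: [0.4, -0.8, -0.5]
gripper_width: 0.0305
```

```bash
python3 -c "
from h import *
go(.6065,.065,.131)"
```

```text
t 53.02 hold [0.6059 0.0663 0.1488] w 0.0305 F [ 0.4 -0.8 -0.5] shift cm [ 0.14 -0.05  1.78] turn deg [-0.4  0.2  0.1]
```

Request:
send_rows --commands '[[[0,0,0.6],[-0.3,0.2,0],-1],[[0,0,0.7],[0,0,0],-1],[[0,0,0.4],[0,0,0],-1],[[0,0,0.1],[0,0,0],-1],[[0,0,0],[0,0,0],-1]]'

```text
t: 53.43
tcp_pos: [0.6056, 0.0666, 0.2858]
ee_rot: [-2.222, 2.217, -0.005]
force: [-1.5, -0.1, 3.1]
gripper_width: 0.0304
```

```bash
python3 -c "
from h import *
go(.6065,.065,.131)"
```

```text
t 53.43 hold [0.6063 0.0665 0.1311] w 0.0304 F [-1.5 -0.1  3.1] shift cm [ 0.15 -0.02  0.01] turn deg [-0.3 -0.   0.1]
```

On the pad (Fz +3 N). Release, rise, withdraw and check.

Request:
send_rows --commands '[[[0,0,0],[0,0,0],-0.5],[[0,0,0],[0,0,0],-0.2],[[0,0,0],[0,0,0],0.2],[[0,0,0],[0,0,0],0.6],[[0,0,0],[0,0,0],1],[[0,0,0],[0,0,0],1],[[0,0,-1],[0,0,0],1],[[0,0,-3],[0,0,0],1]]'

```text
t: 54.1
tcp_pos: [0.6026, 0.0651, 0.3188]
ee_rot: [2.218, -2.213, -0.01]
force: [-0.3, -0.4, -1.1]
gripper_width: 0.0856
```

Request:
send_rows --commands '[[[0,0,-3],[0,0,0],1],[[0,0,-1],[0,0,0],1],[[-3,0,-0.5],[0,0,0],1],[[-4,0,-0.5],[0,0,0],1],[[-4,0,-0.5],[0,0,0],1],[[-4,0,-0.5],[0,0,0],1],[[-3,0,0],[0,0,0],1],[[0,0,0],[0,0,0],1]]'

```text
t: 54.77
tcp_pos: [0.6076, 0.2461, 0.391]
ee_rot: [-2.204, 2.235, -0.007]
force: [-0.5, 1.5, 0.0]
gripper_width: 0.0853
```

```bash
python3 - <<'E'
from cap import *
go(.6,.25,.23)
t=arm.camera('top');s=arm.camera('scene');cv2.imwrite('pics/t7r.png',t);cv2.imwrite('pics/s7r.png',s)
for c,g in[('yellow',(.5836,-.067)),('red',(.536,.0095)),('blue',(.6077,.064))]:
    print(c,cap(t,'top',c,g,.009),cap(s,'scene',c,g,.009))
A=t[150:270,190:310].copy(); A=cv2.resize(A,(720,720),interpolation=2)
for p in [(.5337,.0088),(.6056,.0629),(.5819,-.0674)]:   # pad outline + ideal bottle base, cap top
    for r,z,col in((.036,.009,(255,255,255)),(.016,.139,(0,255,0))):
        q=(pix('top',ring(p,r,z))-[190,150]+.5)*6-.5; cv2.polylines(A,[q.astype(np.int32)],True,col,1)
cv2.imwrite('pics/f7.png',A[0:600,0:720])
E
```

```text
t 54.77 hold [0.6084 0.2459 0.2363] w 0.0853 F [-0.5  1.5  0. ] shift cm [-0.4   0.85  0.63] turn deg [-0.3 -0.1 -0.8]
yellow (array([ 0.584 , -0.0689]), np.int32(208), 237) (array([ 0.5855, -0.0668]), np.int32(241), 295)
red (array([0.5399, 0.0088]), np.int32(203), 226) (array([0.5399, 0.01  ]), np.int32(242), 301)
blue (array([0.6052, 0.0626]), np.int32(206), 238) (array([0.5926, 0.0531]), np.int32(118), 355)
```

View pics/f7.png

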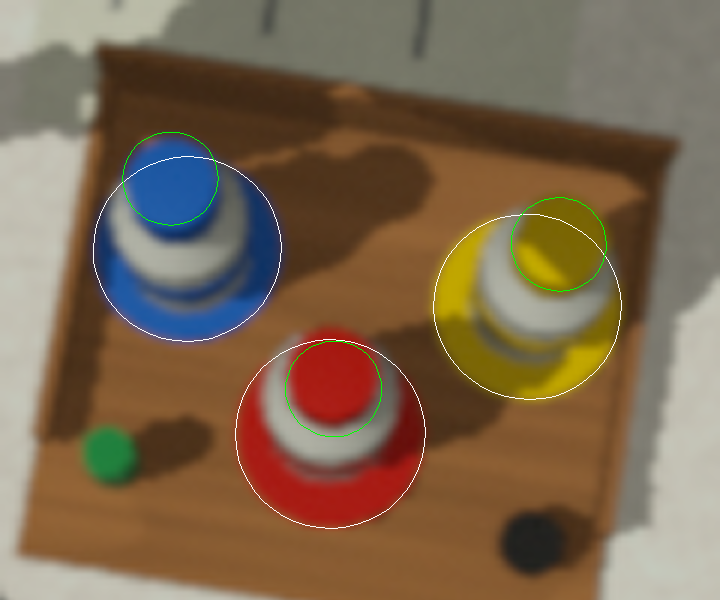

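```bash
python3 -c "
from station import arm
print(arm.hand_in())"
```

```text
the job is handed in; nothing more can be done
None
```

I parked the three bottles in the tray, moved the jar to the balance pan, put each bottle back on its own pad and handed the job in at about 55 s. I have no verdict.

**Bottles:** In the last top image, the estimated offset from the pad centre was under 1 mm for blue, about 3 mm for yellow and about 5–6 mm for red, against a 12 mm limit. All three looked upright. On its first return I estimated the blue bottle about 8 mm off, so I took it up again and set it down nearer the centre.

**Jar and vial:** After its release the jar stood upright on the pan, about 3 mm from its centre. I did not measure it again after that. The green vial stayed in its place, and the gripper was clear of everything.

**Checks that disagreed:** The scene camera's colour fit for the blue cap was unreliable, with less than half of the expected cap area detected. It put the blue bottle about 16 mm from its pad, so I relied on the top view for that bottle. The two cameras agreed to about 3 mm on red and yellow.

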